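# Tip the T-bolts into the wash tray and park the cup

## Robot

A 6-joint arm with a two-finger parallel gripper is mounted at the origin on a cart in front of the work surface, level with it; the furniture and walls round the work are solid. World frame = base frame: x ahead of the robot, y to its left, z up, the work surface at z = 0. Lengths are in m, angles in rad, forces in N, time in s.
With the tool pointing down it reaches from about 0.25 to 0.725 m from the base axis. Payload 4 kg.
Tool frame: the origin (TCP) lies on the centre line of the jaws, within the pads' length; the fingertips stand 17 mm ahead of it and the grasp point (between the pads) lies 2 mm behind it; z points along the fingers, y is the line along which they close (so a half turn about z gives the same grasp; the last joint's range is limited). The gripper opens to 85 mm and grips with 20 to 120 N. Pads are 22 mm wide; open, the fingers measure 114 mm over their backs; the gripper's body (76 mm by 85 mm) begins 54 mm behind the grasp point. The pads swing forward as they close: fully open they stand 13 mm farther back than shut.
Start: joints at [1.176, 0.241, 0.005, 1.335, 0, 1.571], TCP at [0.192, 0.462, 0.217] pointing down, gripper open.
Joint ranges: [-2.72, 2.72], [-1.05, 1.87], [-1.09, 1.28], [-1.99, 2.15], [-1.42, 1.44], [-3.14, 3.14]. Speed limits (rad/s): [2.79, 2.79, 3.14, 3.14, 3.14, 3.14].

## Interface

Orientations are given as a unit quaternion [x, y, z, w].
In Python, from workcell import get_obs, imaging, order gives the robot as it stands.
- The arm moves only by the tool apply_moves, never from a script. Its argument "targets" is a list that holds one entry, the list of rows, each a list of 5 numbers: the shift along the world's x, y, z in units of 40 mm (1.0 is 40 mm), then the turn about the world's z in degrees, then the gripper command: -1 is shut, 1 is fully open, values between are in proportion. In form: [[[dx, dy, dz, turn, fingers], ...]]. A call has 1 to 8 rows; each row shifts and turns the commanded pose from where the row before left it; what a row does not reach is not made up. A row lasts 1/12 s, in which the tool goes at most 41.7 mm and 7.16 degrees, less where a joint would pass 70% of its speed; a pose out of reach is approached as far as the arm can. A call is refused whole if a number of a shift passes 1 or a number of a turn 7.16, either way. A call with a gripper value outside its range is refused whole. The fingers move at their own pace and stop on an object; the grip force is fixed at half the most. Time passes only in rows, so rows that do not move let the fingers close. It gives the time, the measured TCP pose, the force, the opening and the grip force at its end, in the units of the state.
- get_obs(): the state, without advancing time (a new reading comes with each control period).
- imaging.camera(name): name is "scene" or "top" or "wrist"; returns (picture, depth): 384x512x3 uint8, blue, green, red; 384x512 float32, m along the optical axis (not along the pixel's ray), 0 where there is no reading.
- imaging.get_calibration(name): a dict with "camera_matrix" (3x3 intrinsics, pixels), "k1" (the pictures are not rectified: a ray, as slopes to the right and down, at radius r is drawn at 1 + k1 r^2 times it, then the intrinsics apply), "eye" and "rotation" of the camera in the world; the wrist camera has in their place "hand_eye" (4x4, takes a point from camera to tool coordinates, whose origin is the TCP and whose axes are the flange's). Camera axes: x right, y down, z forward; pixel columns grow to the right and rows downward; lengths in m; the calibration is good to about 2 mm. A picture is of the moment at which its call begins: read the wrist's pose just before it. get_calibration takes no time and is no camera call.
- order.job_done(): hands the job in; it is judged then, once.
The state is a dict: "clock": time; "joint_pos": joint angles; "joint_vel": joint speeds; "tau": joint torques, N m; "eef_pos": TCP position; "tool_rot": TCP orientation; "ft_force": force on the tool from outside, world axes, zero at the start; "ft_torque": the same for the moment, N m; "grip_width": finger opening in m; "grasp_force": force on a finger pad.
Only numpy, scipy, OpenCV 4.12 (cv2) and the standard library are available. Lean on these libraries where they do the work, as an engineer would, in place of code of your own. Each camera call takes 0.05 s, during which the arm holds its last target. There are 200 camera calls.

## Task

Pick up the steel tipping cup by its rod handle and, keeping both T-bolts in it, angle it steeply enough to bring its pouring lip down inside the raised walls of the wash tray, about level with their tops; only then tip it on, so that both bolts land in the tray's well. Then park the empty cup: press its handle down, fully home, into the slot of the spring clip so that the cup stands upright on the bench. Leave the mug and the collets behind the work standing where they are.

Things in the scene. Friction and masses are not known exactly. Their poses are not given: they have to be found in the camera images.
- cup_grip (a point): Gripping place on the rod handle of the loose steel tipping cup (0.16 kg). Axes are the cup's: z up when it stands; the round rod (16 mm diameter, 100 mm long) runs level to -x out of the cup's -x wall; the pouring lip is on the -y side. This point is on the rod's axis, 46 mm above the cup's underside, 42 mm outside that wall.
- cup_lip (a point): Middle of the cup's pouring lip, the straight top edge (82 mm long, along the cup's x) of its -y wall, which leans outward at 45 degrees. From cup_grip it lies +83 mm in x, -78 mm in y, 0 in z. Axes are the cup's. Tilted about 50 degrees towards the lip the cup still holds the bolts; by about 100 degrees it empties.
- cup_floor (a point): Middle of the cup's inner floor (82 x 76 mm outside), +83 mm in x and -42 mm in z from cup_grip; axes are the cup's. The T-bolts lie on it at the start. The other three walls are upright, 4 mm thick, 44 mm high; a tab at the rod's root rises to 58 mm and reaches 8 mm out from the wall.
- rod_park (a point): Point on the rod's axis 84 mm outside the cup's wall (16 mm short of the rod's free end, 42 mm in -x from cup_grip): the part of the rod that goes into the clip. Axes are the cup's.
- bolt_a_mid (a point): Middle of one dark T-slot bolt with nut (34 x 66 x 30 mm, 0.1 kg), its length along its own y. At the start it lies in the cup along the cup's x.
- bolt_b_mid (a point): Middle of the other, like T-bolt, beside the first in the cup.
- well (a point): Centre of the floor of the wash tray's well. The tray is a fixed grey square box open at the top: outside 122 x 122 mm, inside (the well) 110 x 110 mm, walls 6 mm thick whose tops stand 54 mm above this point (60 mm above the bench). x and y run along the walls, z up.
- clip_seat (a point): Where the rod's axis lies when home in the fixed aluminium spring clip, 46 mm above the bench, the cup then standing on the bench to the clip's +x. The slot runs along x, 24 mm long, 20 mm wide, open at the top, floor 8.5 mm below this point; cheeks (44 mm wide over all) rise 12 mm above it, then a flare opens to about 30 mm wide 21 mm above it. z up.
- plunger (a joint): Travel (m, 0 to 0.009) of the spring plunger, a round nose that sticks into the slot from the clip's +y cheek, 9 mm above clip_seat. 0 is sprung fully out; the rod pushes it aside by about 4 to 7 mm on its way down (some 3 to 10 N downward), and it then springs back over the rod.
- mug_mid (a point): Loose black steel mug, 76 mm diameter, 94 mm tall, handle to one side, standing behind the work; this point is on its axis, 47 mm up.
- collet_mid (a point): Loose steel collet, 33 mm diameter, 42 mm tall, standing behind the work, the nearer of two; this is its centre.
Things that resemble listed ones, but are neither listed nor needed, are in the scene too. What is shaped like the part that bears bolt_a_mid but blue or brown is not meant.

How it is judged:
By the outcome, as a careful person would: the job done as asked, in the order asked, and still so for the second after the job is handed in, with the robot touching nothing.
It also fails if it takes over 61 s, if anything falls off the work surface, if the arm or the gripper's body presses on something with over 40 N, if the wrist force passes 120 N, or if a joint passes its speed limit or range.

## Working session

There is one attempt and no reset: what is moved stays moved. The work goes in short steps, Python scripts to look and compute and a tool call to move; the robot and the scene stay as the last step left them, time stands still between calls to the robot, and variables do not carry over. Pictures are saved under pics/ and viewed, at most 10 in all, crops included, and the job is handed in when it is done.

Besides the shell and the picture viewer there is one more tool, called after ">>>" by a JSON object that holds its "method" and its "body", one argument or row to a line. apply_moves: Moves the arm, as the interface text tells. Its arguments: {"type":"object","properties":{"targets":{"type":"array","items":{"type":"array","items":{"type":"array","items":{"type":"number"}}}}},"required":["targets"]}

```bash
ls -la; mkdir -p pics; cat > h.py <<'E'
import numpy as np,cv2
from workcell import get_obs, imaging, order
from scipy.spatial.transform import Rotation as R
def cam(n):
    o=get_obs(); p,d=imaging.camera(n); c=imaging.get_calibration(n)
    K=np.array(c["camera_matrix"])
    if n=="wrist":
        H=np.array(c["hand_eye"]); Q=R.from_quat(o["tool_rot"]).as_matrix()
        Rw=Q@H[:3,:3]; e=Q@H[:3,3]+np.array(o["eef_pos"])
    else: Rw=np.array(c["rotation"]); e=np.array(c["eye"])
    return dict(p=p,d=d,K=K,k1=c["k1"],R=Rw,e=e)
def ray(c,u,v):
    s=cv2.undistortPoints(np.array([[[u,v]]],float),c["K"],np.array([c["k1"],0,0,0.]))[0,0]
    return c["R"]@np.array([s[0],s[1],1])
def atz(c,u,v,z):
    r=ray(c,u,v); return c["e"]+r*(z-c["e"][2])/r[2]
def cloud(c):
    h,w=c["d"].shape; g=np.stack(np.meshgrid(np.arange(w),np.arange(h)),-1).reshape(-1,1,2).astype(float)
    s=cv2.undistortPoints(g,c["K"],np.array([c["k1"],0,0,0.]))[:,0]
    P=np.c_[s,np.ones(len(s))]*c["d"].reshape(-1,1)
    return (P@c["R"].T+c["e"]).reshape(h,w,3)
def proj(c,X):
    q=c["R"].T@(np.array(X)-c["e"]); s=q[:2]/q[2]; s=s*(1+c["k1"]*(s@s)); return c["K"][:2,:2]@s+c["K"][:2,2]
E
python3 - <<'E'
from h import *
import pickle
print(get_obs())
for n in("scene","top"):
    c=cam(n); pickle.dump(c,open(n+"0.pkl","wb")); print(n,c["R"],c["e"],c["K"],c["k1"])
    cv2.imwrite(f"pics/{n}0.png",cv2.resize(c["p"],(800,600),interpolation=cv2.INTER_CUBIC))
E
```

```text
total 12
drwxr-xr-x  3 agent agent 4096 Dec  2 13:56 .
drwxr-xr-x 23 root  root  4096 Dec  2 13:56 ..
drwxr-xr-x  2 agent agent 4096 Dec  2 13:56 pics
{'clock': 0.0, 'joint_pos': array([1.17599086e+00, 2.41418944e-01, 3.73628241e-03, 1.33518665e+00,
       2.39843692e-05, 1.57079172e+00]), 'joint_vel': array([-0.00207431, -0.00074021, -0.00058416,  0.00021541, -0.00224251,
        0.00079663]), 'tau': array([ 7.20723947e-04, -3.72320473e+01,  2.52406043e+01,  1.70325249e-02,
        1.37929223e-04, -1.42405906e-06]), 'eef_pos': array([0.1920567 , 0.46093729, 0.2158146 ]), 'tool_rot': array([ 1.96120820e-01,  9.80579191e-01, -1.01400943e-03, -2.15041573e-04]), 'ft_force': array([ 0.99057033, -0.25971329, -0.07206263]), 'ft_torque': array([ 0.00359373, -0.02055261, -0.00692331]), 'grasp_force': 0.0, 'grip_width': 0.08518145356089026}
scene [-0.29749506  0.88974648 -0.32598536  0.11653937] [0.03265525 0.9811856  1.01810808] [[451.80252248   0.         249.93226237]
 [  0.         451.80252248 197.90203386]
 [  0.           0.           1.        ]] -0.14872820103736867
top [-0.70044128  0.71186795 -0.04168077  0.0298117 ] [0.45440038 0.35797896 0.90021756] [[369.63369302   0.         258.28124568]
 [  0.         369.63369302 194.59576427]
 [  0.           0.           1.        ]] -0.011573393565716582
```

```bash
sed -i 's/Rw=np.array(c\["rotation"\])/Rw=R.from_quat(c["rotation"]).as_matrix()/' h.py
python3 - <<'E'
import pickle
from h import *
for n in("scene","top"):
    c=pickle.load(open(n+"0.pkl","rb")); c["R"]=R.from_quat(c["R"]).as_matrix(); pickle.dump(c,open(n+"0.pkl","wb")); print(c["R"])
E
```

```text
[[-0.79583053 -0.45341011  0.40133906]
 [-0.60537063  0.61046046 -0.51074889]
 [-0.01342291 -0.64942843 -0.76030424]]
[[-0.01698654 -0.99475826  0.10083386]
 [-0.99972856  0.01528945 -0.01757971]
 [ 0.01594587 -0.10110511 -0.99474795]]
```

View pics/scene0.png

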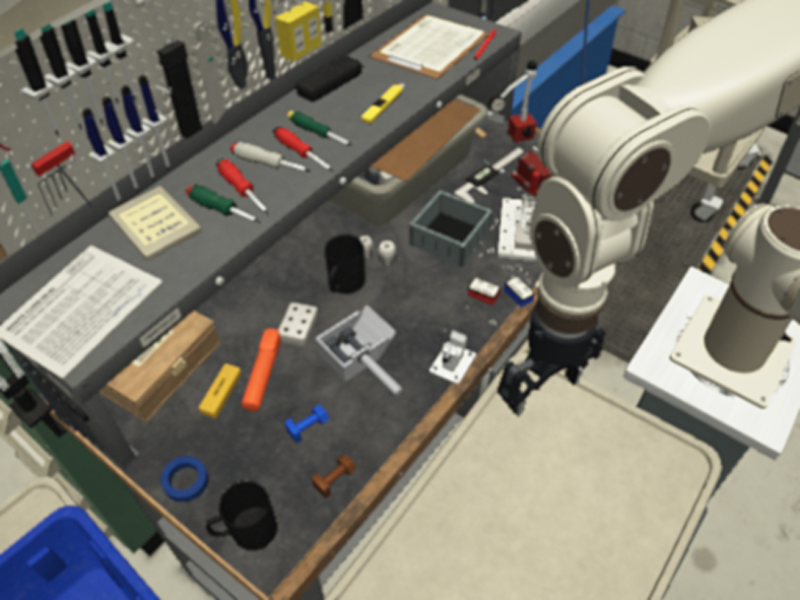

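View pics/top0.png

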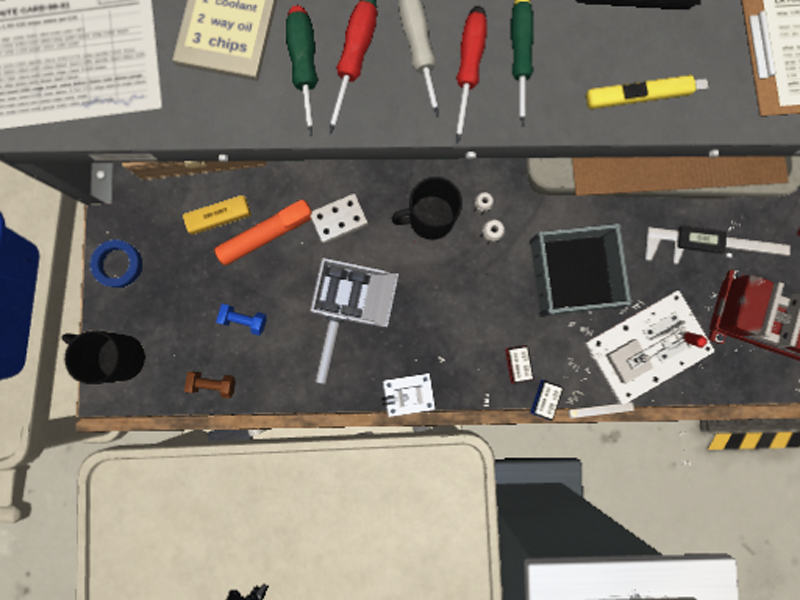

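Scene picture: the cup is at (355,340) with its rod running to (398,388), the tray at (450,225), the clip at (455,357) and the black mug at (345,262).
Top picture: the cup is at (352,292), its rod end at (321,380), its lip on the right at (393,300). The tray is at (582,268), the clip at (408,395), the mug at (435,207) and the nearer collet at (493,230).

Things that could be mistaken for the target:
- **Bolts:** the dark bolts in the cup at (333,287) and (355,290) are the wanted ones. The blue one (241,318) and brown one (210,384) are decoys.
- **Mug:** the one at (435,207) behind the work, not the one at (105,357).
- **Clip:** the white plate at (408,395), not the machine plate at (650,348) or the plate with holes at (339,217).

```bash
python3 - <<'E'
import pickle
from h import *
c=pickle.load(open("top0.pkl","rb"))
im=c["p"]
a=cv2.resize(im[155:270,185:300],(560,560),interpolation=cv2.INTER_CUBIC)
b=cv2.resize(im[225:270,235:285],(240,216),interpolation=cv2.INTER_CUBIC)
t=cv2.resize(im[135:205,335:415],(240,210),interpolation=cv2.INTER_CUBIC)
o=np.zeros((560,800,3),np.uint8);o[:,:560]=a;o[:216,560:]=b;o[220:430,560:]=t
cv2.imwrite("pics/crop1.png",o)
X=cloud(c)
np.set_printoptions(precision=4,suppress=True)
# full-res px = view/1.5625
for n,u,v in [("rodmid",327,350),("rodend",322,376),("rodroot",334,322),("lipmid",390,299),("tray nw",541,235),("tray+x wall",580,229),("clip",405,395),("mug",435,207),("collet",493,230),("toolbox",680,175),("shelf",470,140),("bench",500,300),("vise",750,300)]:
    print(n,X[int(v/1.5625),int(u/1.5625)])
E
```

```text
rodmid [0.4745 0.4562 0.0562]
rodend [0.4385 0.4635 0.0533]
rodroot [0.5153 0.4468 0.0571]
lipmid [0.5497 0.3643 0.0466]
tray nw [0.6408 0.1373 0.0594]
tray+x wall [0.6493 0.0785 0.0601]
clip [0.4096 0.3437 0.0584]
mug [0.6985 0.2911 0.0122]
collet [0.6549 0.2047 0.0329]
toolbox [ 0.7059 -0.0408  0.1319]
shelf [0.7161 0.2659 0.2423]
bench [0.5496 0.1905 0.0011]
vise [ 0.5361 -0.1608  0.0764]
```

View pics/crop1.png

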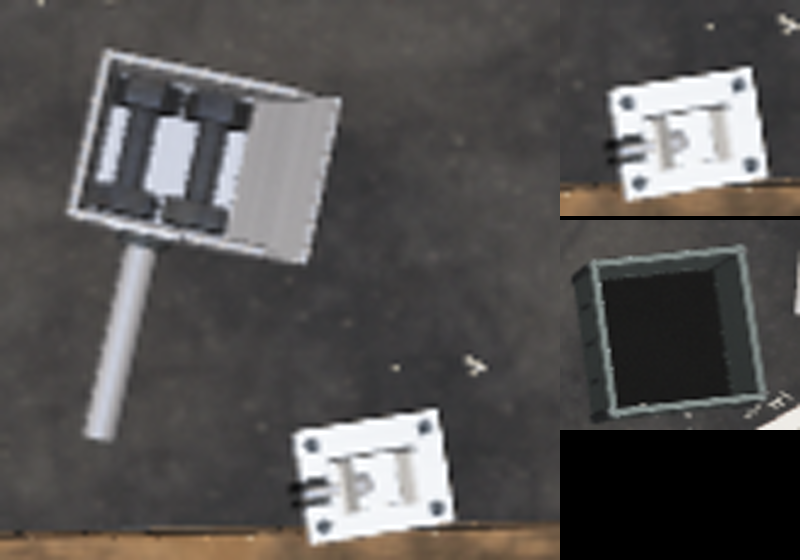

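>>> {"method": "apply_moves", "body": {
  "targets": [
    [[0, 0, 1, 0, 1], [0, 0, 1, 0, 1], [0, 0, 1, 0, 1], [0, 0, 1, 0, 1], [0, 0, 1, 0, 1], [0, 0, 1, 0, 1], [0, 0, 1, 0, 1], [0, 0, 1, 0, 1]]
  ]
}}

```text
clock: 0.77
eef_pos: [0.1913, 0.459, 0.5155]
tool_rot: [0.196, 0.98, 0.014, 0.003]
ft_force: [0.9, 2.5, 3.5]
grip_width: 0.0855
grasp_force: 0.0
```

The crop shows the cup with both dark bolts, its lip to the right (-y) and its rod towards the robot. The clip's slot is at about (385,480) between its two cheeks and the tray is empty. Next I check how the arm behaves at its reach limit.

>>> {"method": "apply_moves", "body": {
  "targets": [
    [[0, 0, 1, 0, 1], [0, 0, 1, 0, 1], [0, 0, 1, 0, 1], [0, 0, 1, 0, 1], [0, 0, 1, 0, 1], [0, 0, 1, 0, 1], [0, 0, 1, 0, 1], [0, 0, 1, 0, 1]]
  ]
}}

```text
clock: 1.43
eef_pos: [0.172, 0.4127, 0.6151]
tool_rot: [0.195, 0.973, 0.124, 0.025]
ft_force: [-1.8, 0.1, 0.1]
grip_width: 0.0851
grasp_force: 0.0
```

```bash
python3 -c "
from h import *
o=get_obs();print(o['joint_pos'],o['joint_vel'],R.from_quat(o['tool_rot']).as_matrix()[:,2])"
```

```text
[1.17597007e+00 1.71534860e-01 1.00256576e+00 2.14902084e+00
 2.56525492e-05 1.57078890e+00] [ 9.17181226e-04 -1.79712447e-01  1.68503674e-01 -3.26576737e-03
 -5.72683055e-05 -4.31354177e-04] [ 0.09618525  0.23088845 -0.9682143 ]
```

>>> {"method": "apply_moves", "body": {
  "targets": [
    [[0, 0, -1, 0, 1], [0, 0, -1, 0, 1], [0, 0, -1, 0, 1], [0, 0, -1, 0, 1]]
  ]
}}

```text
clock: 1.77
eef_pos: [0.1726, 0.4141, 0.4696]
tool_rot: [0.195, 0.973, 0.124, 0.025]
ft_force: [-0.9, 0.9, 0.8]
grip_width: 0.0853
grasp_force: 0.0
```

```bash
python3 -c "
from h import *
o=get_obs();print(o['joint_pos'],o['joint_vel'],R.from_quat(o['tool_rot']).as_matrix()[:,2])"
```

```text
[ 1.17598987e+00 -4.30975101e-02  3.08110263e-01  1.66878016e+00
 -8.44328225e-06  1.57082338e+00] [ 2.13128524e-03 -4.21270900e-01 -1.77543575e+00 -1.33989326e+00
 -1.72422989e-03  2.00684907e-03] [ 0.09636764  0.2312504  -0.96810977]
```

The tilt taken on at a joint limit persists afterwards, so tool inclination can be built up at reach limits. Now the accurate positions.

```bash
python3 - <<'E'
import pickle
from h import *
np.set_printoptions(precision=4,suppress=True)
c=pickle.load(open("top0.pkl","rb")); X=cloud(c)
f=lambda u,v,s,u0,v0:(u0+u/s-.5,v0+v/s-.5)
P=lambda u,v,z,s=4.87,u0=185,v0=155: atz(c,*f(u,v,s,u0,v0),z)[:2]
re,rr=P(99,438,.046),P(140,248,.046)
d=rr-re;print("rod",re,rr,np.linalg.norm(d),np.degrees(np.arctan2(d[1],d[0])))
l1,l2=P(340,98,.046),P(306,264,.046);d=l1-l2;print("lip",(l1+l2)/2,np.linalg.norm(d),np.degrees(np.arctan2(d[1],d[0])))
T=[P(u-560,v-220,.06,3,335,135) for u,v in[(592,261),(744,246),(764,394),(611,416)]]
print("tray",T,np.mean(T,0),[np.linalg.norm(T[i]-T[i-1]) for i in range(4)])
m=(X[...,2]>.048)&(X[...,2]<.063)&(X[...,0]>.5)&(X[...,0]<.68)&(abs(X[...,1]-.08)<.09)
r=cv2.minAreaRect(X[m][:,:2].astype(np.float32));print("tray depth",r)
m=(X[...,2]>.05)&(X[...,2]<.075)&(X[...,0]>.36)&(X[...,0]<.46)&(abs(X[...,1]-.345)<.05)
q=X[m];print("clip",q.min(0),q.max(0),cv2.minAreaRect(q[:,:2].astype(np.float32)))
for n,u,v in[("L",668,140),("R",722,133)]:print(n,P(u-560,v,.067,4.8,235,225))
for a,b in [((610,90),(628,200)),((750,68),(768,182))]:
    a=P(a[0]-560,a[1],.01,4.8,235,225);b=P(b[0]-560,b[1],.01,4.8,235,225);print("plate",a,b,np.degrees(np.arctan2(*(a-b)[::-1])))
m=(X[...,2]>.1)&(X[...,2]<.16);print("tall",X[m].min(0),X[m].max(0))
# kinematic fit
from scipy.optimize import least_squares
J=np.array([[.2414,.0037,1.3352],[.1715,1.0026,2.149],[-.0431,.3081,1.6688]])
W=np.array([[.4993,.2158],[.4471,.6151],[.4486,.4696]])
def fk(p,j):
    h,L1,L2,b,Lt=p;e=j[1]-j[0];t=e-j[2]
    return np.array([L1*np.sin(j[0])+L2*np.cos(e+b)+Lt*np.cos(t),h+L1*np.cos(j[0])+L2*np.sin(e+b)+Lt*np.sin(t)])
s=least_squares(lambda p:np.concatenate([fk(p,j)-w for j,w in zip(J,W)]),[.2,.3,.35,0,.2]);print(s.x,s.fun)
E
```

```text
rod [0.4283 0.4671] [0.5174 0.4474] 0.09129176206939481 -12.44195407166769
lip [0.5483 0.3601] 0.08133352238834977 -12.36337960826392
tray [array([0.645 , 0.1392]), array([0.6554, 0.0197]), array([0.5393, 0.0106]), array([0.5242, 0.1296])] [0.591  0.0748] [np.float64(0.12114197514404025), np.float64(0.11998493514604383), np.float64(0.11642799893315517), np.float64(0.1199279052140047)]
tray depth ((0.5899030566215515, 0.07445207983255386), (0.1234358549118042, 0.12455850839614868), 5.437905788421631)
clip [0.3921 0.3144 0.051 ] [0.4205 0.3754 0.0715] ((0.40500280261039734, 0.3454735577106476), (0.023810885846614838, 0.06134938821196556), 7.88425350189209)
L [0.4065 0.3484]
R [0.4093 0.3232]
plate [0.4283 0.3761] [0.3742 0.368 ] 8.581725513407767
plate [0.438  0.3062] [0.3817 0.2985] 7.830162038154967
tall [ 0.47   -0.2148  0.1001] [0.7424 0.8369 0.1593]
[0.2408 0.4933 0.3915 0.0204 0.4196] [ 0.  0. -0.  0.  0. -0.]
```

Measured poses:
- **Cup:** rod end (.428,.467), heading −12.4°. The lip measures within 1 mm of where the given sizes put it.
- **Tray:** centre (.590,.075), heading 5.4°.
- **Clip:** near (.407,.336), heading 8°.

Going above the rod now.

>>> {"method": "apply_moves", "body": {
  "targets": [
    [[1, 0.12, -0.5, 5.2, 0], [1, 0.12, -0.5, 5.1, 0], [1, 0.12, -0.5, 0, 0], [1, 0.12, -0.5, 0, 0], [1, 0.12, -0.5, 0, 0], [1, 0.12, -0.5, 0, 0], [1, 0.12, -0.5, 0, 0], [1, 0.12, -0.5, 0, 0]]
  ]
}}

```text
clock: 2.43
eef_pos: [0.4703, 0.4497, 0.3218]
tool_rot: [0.107, 0.986, 0.124, 0.014]
ft_force: [-0.9, 0.3, -0.1]
grip_width: 0.0429
grasp_force: 0.0
```

>>> {"method": "apply_moves", "body": {
  "targets": [
    [[0, 0, -1, 0, 0], [0, 0, -1, 0, 0], [0, 0, -1, 0, 0], [0, 0, 0, 0, 0]]
  ]
}}

```text
clock: 2.77
eef_pos: [0.462, 0.4437, 0.1892]
tool_rot: [0.109, 0.987, 0.115, 0.005]
ft_force: [-2.3, -1.9, -2.7]
grip_width: 0.043
grasp_force: 0.0
```

```bash
cat >> h.py <<'E'
def st():
    o=get_obs();M=R.from_quat(o["tool_rot"]).as_matrix()
    np.set_printoptions(precision=4,suppress=True)
    print("t",round(o["clock"],2),"tcp",np.array(o["eef_pos"]),"q",np.array(o["joint_pos"]),"\n x",M[:,0],"y",M[:,1],"z",M[:,2],"tilt",np.degrees(np.arccos(-M[2,2])),"head",np.degrees(np.arctan2(M[1,2],M[0,2])),"xaz",np.degrees(np.arctan2(M[1,0],M[0,0])),"\n f",np.array(o["ft_force"]),"w",o["grip_width"],o["grasp_force"])
    open("log.txt","a").write(repr((list(o["joint_pos"]),list(o["eef_pos"]),list(o["tool_rot"])))+"\n")
E
python3 - <<'E'
from h import *
st()
c=cam("wrist");cv2.imwrite("pics/w1.png",c["p"])
g=np.array([.4967,.4520,.046]);print(proj(c,g),proj(c,[.4283,.4671,.046]),proj(c,[.5174,.4474,.046]))
E
```

```text
t 2.77 tcp [0.462  0.4437 0.1892] q [0.69   0.3906 0.1168 1.1232 0.1521 0.9224] 
 x [-0.9763  0.2157  0.0145] y [0.2133 0.95   0.228 ] z [ 0.0354  0.2257 -0.9736] tilt 13.20515978331437 head 81.08168567387553 xaz 167.53954829240075 
 f [-2.2811 -1.9045 -2.657 ] w 0.0429611135906238 0.0
[244.0602 208.9777] [242.8053 146.4228] [244.3851 226.4208]
```

View pics/w1.png

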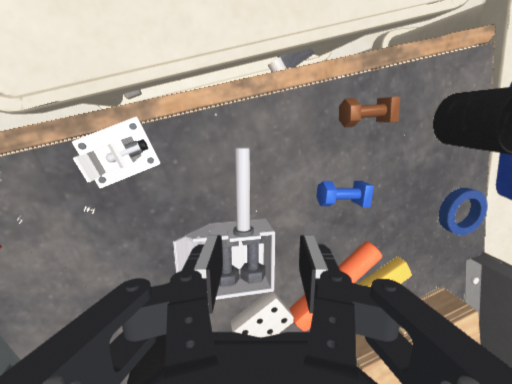

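The wrist view shows the rod from (242,150) to (244,232), matching the prediction. Descending and gripping.

>>> {"method": "apply_moves", "body": {
  "targets": [
    [[0.29, 0.07, -0.5, 0, 0], [0.29, 0.08, -0.6, 0, 0], [0.29, 0.07, -0.6, 0, 0], [0, 0, -0.6, 0, 0], [0, 0, -0.6, 0, 0], [0, 0, -0.5, 0, 0], [0, 0, -0.22, 0, 0], [0, 0, 0, 0, 0]]
  ]
}}

```text
clock: 3.48
eef_pos: [0.5041, 0.4596, 0.0587]
tool_rot: [0.107, 0.986, 0.124, 0.014]
ft_force: [-1.1, -0.3, 0.1]
grip_width: 0.0426
grasp_force: 0.0
```

```bash
python3 -c "
from h import *
st()"
```

```text
t 3.48 tcp [0.5041 0.4596 0.0587] q [0.666  0.5538 0.015  0.8364 0.1577 0.8977] 
 x [-0.9767  0.2146 -0.0008] y [0.2077 0.9462 0.2481] z [ 0.054   0.2421 -0.9687] tilt 14.36225120043992 head 77.43573900193708 xaz 167.60727928321123 
 f [-1.1308 -0.2603  0.0729] w 0.04264078310151679 0.0
```

>>> {"method": "apply_moves", "body": {
  "targets": [
    [[-0.18, -0.18, -0.18, 0, 0], [0, 0, -0.18, 0, 0], [0, 0, 0, 0, 0], [0, 0, 0, 0, 0]]
  ]
}}

```text
clock: 3.82
eef_pos: [0.4971, 0.4525, 0.0451]
tool_rot: [0.107, 0.986, 0.125, 0.014]
ft_force: [0.3, 0.3, -0.0]
grip_width: 0.0426
grasp_force: 0.0
```

```bash
python3 -c "
from h import *
st()"
```

```text
t 3.82 tcp [0.4971 0.4525 0.0451] q [ 0.6639  0.5499 -0.0327  0.7913  0.1582  0.8958] 
 x [-0.9767  0.2148 -0.0017] y [0.2076 0.9459 0.2493] z [ 0.0551  0.2431 -0.9684] tilt 14.434036200378387 head 77.22323938526337 xaz 167.5985008430831 
 f [ 0.331   0.2976 -0.0493] w 0.0426433795160904 0.0
```

Positioned. Close, then lift gently.

>>> {"method": "apply_moves", "body": {
  "targets": [
    [[0, 0, 0, 0, -1], [0, 0, 0, 0, -1], [0, 0, 0, 0, -1], [0, 0, 0, 0, -1], [0, 0, 0, 0, -1], [0, 0, 0, 0, -1]]
  ]
}}

```text
clock: 4.32
eef_pos: [0.496, 0.4515, 0.0433]
tool_rot: [0.107, 0.986, 0.124, 0.013]
ft_force: [-0.1, 0.4, -0.1]
grip_width: -0.0002
grasp_force: 0.0
```

>>> {"method": "apply_moves", "body": {
  "targets": [
    [[0, 0, 0.25, 0, -1], [0, 0, 0.5, 0, -1], [0, 0, 0.5, 0, -1], [0, 0, 0.5, 0, -1], [0, 0, 0.5, 0, -1], [0, 0, 0.5, 0, -1], [0, 0, 0.5, 0, -1], [0, 0, 0, 0, -1]]
  ]
}}

```text
clock: 4.98
eef_pos: [0.4985, 0.4535, 0.18]
tool_rot: [0.107, 0.986, 0.127, 0.017]
ft_force: [0.9, 0.5, 1.2]
grip_width: -0.0002
grasp_force: 0.0
```

```bash
python3 - <<'E'
from h import *
st()
c=cam("scene");cv2.imwrite("pics/s1.png",cv2.resize(c["p"][130:330,150:400],(800,640))[:600])
E
```

```text
t 4.98 tcp [0.4985 0.4535 0.18  ] q [0.6637 0.4382 0.1582 1.0864 0.1584 0.8957] 
 x [-0.9766  0.2148 -0.0063] y [0.2062 0.9447 0.255 ] z [ 0.0607  0.2477 -0.9669] tilt 14.776902592221033 head 76.23666924254891 xaz 167.59503872862925 
 f [0.8582 0.4909 1.2325] w -0.00022394130093263267 0.0
```

View pics/s1.png

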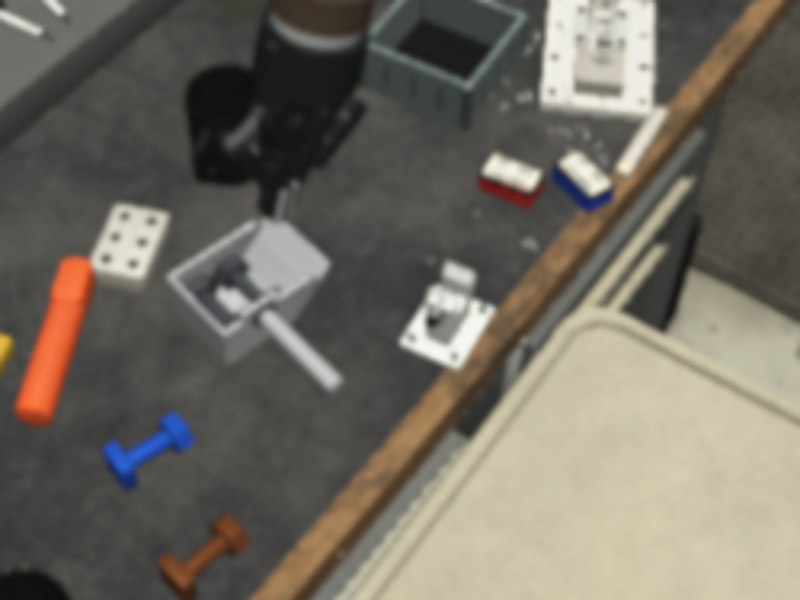

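The jaws closed on nothing. The scene crop shows the cup untouched, with its rod end at (335,382). I'll check the jaw geometry in the wrist view.

```bash
python3 - <<'E'
from h import *
c=cam("wrist");o=get_obs();M=R.from_quat(o["tool_rot"]).as_matrix();t=np.array(o["eef_pos"])
print(imaging.get_calibration("wrist")["hand_eye"])
for k in(-.05,0,.017):print(k,proj(c,t+M[:,2]*k),proj(c,t+M[:,2]*k+M[:,1]*.02),proj(c,t+M[:,2]*k-M[:,1]*.02))
g=np.array([.4967,.4520,.046]);print(proj(c,g),proj(c,[.4283,.4671,.046]))
X=cloud(c);print("depth rod pts",[X[v,244] for v in range(100,300,20)])
cv2.imwrite("pics/w2.png",c["p"])
E
```

```text
[[ 8.13674649e-04 -9.55662220e-01 -2.94464021e-01  7.45090019e-02]
 [ 9.99999654e-01  8.28690010e-04  7.37836602e-05  1.06122915e-03]
 [ 1.73507136e-04 -2.94463979e-01  9.55662563e-01 -1.57332216e-01]
 [ 0.00000000e+00  0.00000000e+00  0.00000000e+00  1.00000000e+00]]
-0.05 [254.62111144 280.72640281] [299.28655393 280.70057396] [209.90983899 280.74783617]
0 [255.96686215 233.19841044] [288.38424297 233.19850135] [223.52523539 233.19728462]
0.017 [256.27060942 222.47190631] [285.92309432 222.47583023] [226.59781856 222.46735809]
[226.50927298 181.81867203] [224.09622373 111.52324843]
depth rod pts [array([0.42307671, 0.49779547, 0.00098756]), array([0.44421849, 0.49271239, 0.00137934]), array([0.46624148, 0.48750597, 0.00136045]), array([0.48912038, 0.48202969, 0.00166472]), array([0.51286384, 0.47629469, 0.00222854]), array([0.53243526, 0.46867744, 0.01659828]), array([0.54873146, 0.46086401, 0.03563986]), array([0.58902908, 0.45748458, 0.00601865]), array([0.48754818, 0.43816259, 0.21453052]), array([0.48198916, 0.43479498, 0.23706279])]
```

View pics/w2.png

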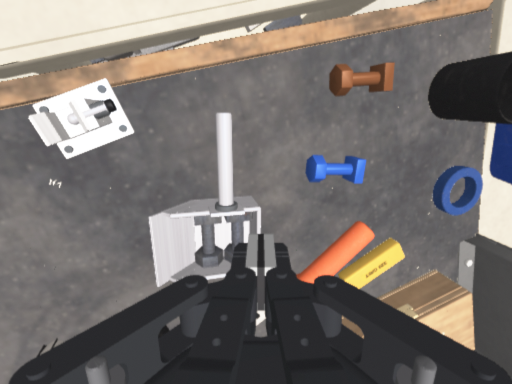

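```bash
python3 - <<'E'
from h import *
np.set_printoptions(precision=4,suppress=True)
o=get_obs();t=np.array(o["eef_pos"]);M=R.from_quat(o["tool_rot"]).as_matrix();c=cam("wrist");X=cloud(c);print(c["e"],t)
for u,v in[(224,120),(224,140),(225,160),(225,180),(226,195),(262,240),(262,250),(262,262)]:
    p=X[v,u];print(u,v,p,M.T@(p-t))
s=cam("scene");Y=cloud(s)
m=(Y[...,0]>.42)&(Y[...,0]<.52)&(abs(Y[...,1]-.4671+.2205*(Y[...,0]-.4283))<.006)
q=Y[m];q=q[q[:,2]>.03];print("scene rod z",np.percentile(q[:,2],[10,50,90,97]),len(q))
E
```

```text
[0.4154 0.4307 0.3275] [0.4967 0.4519 0.175 ]
224 120 [0.4338 0.4626 0.0541] [ 0.0639 -0.0331  0.1162]
224 140 [0.4516 0.4579 0.0551] [ 0.0455 -0.0337  0.1151]
225 160 [0.4706 0.4541 0.0543] [ 0.0262 -0.0335  0.116 ]
225 180 [0.4899 0.449  0.0547] [ 0.0062 -0.0342  0.1154]
226 195 [0.5057 0.4462 0.0536] [-0.0098 -0.0339  0.1167]
262 240 [0.4858 0.4496 0.2007] [ 0.01    0.0019 -0.026 ]
262 250 [0.4849 0.4468 0.2115] [ 0.0103  0.0018 -0.0372]
262 262 [0.4848 0.4442 0.2213] [ 0.0098  0.0018 -0.0473]
scene rod z [0.0504 0.2152 0.3241 0.3343] 431
```

```bash
python3 - <<'E'
from h import *
np.set_printoptions(precision=4,suppress=True)
o=get_obs();t=np.array(o["eef_pos"]);M=R.from_quat(o["tool_rot"]).as_matrix();c=cam("wrist");X=cloud(c)
for x in(-.011,0,.011):
  for z in(-.02,0,.017):print(x,z,proj(c,t+M@[x,0,z]))
for u in(256,262,268):
  for v in range(222,262,4):
    p=X[v,u];print(u,v,c["d"][v,u],M.T@(p-t))
E
```

```text
-0.011 -0.02 [258.4231 269.6109]
-0.011 0 [258.646  252.0402]
-0.011 0.017 [258.8005 239.8578]
0 -0.02 [258.3973 251.8247]
0 0 [258.6272 235.8954]
0 0.017 [258.786  224.8942]
0.011 -0.02 [258.3704 233.2686]
0.011 0 [258.6078 219.1312]
0.011 0.017 [258.7711 209.4071]
256 222 0.33449858 [-0.0544 -0.0041  0.153 ]
256 226 0.33733875 [-0.0601 -0.0042  0.1542]
256 230 0.33673888 [-0.0644 -0.0042  0.1522]
256 234 0.15194914 [ 0.0098 -0.0013 -0.0183]
256 238 0.14579314 [ 0.0104 -0.0012 -0.0245]
256 242 0.14282785 [ 0.0098 -0.0011 -0.0278]
256 246 0.13790545 [ 0.0102 -0.0011 -0.0329]
256 250 0.13389927 [ 0.0102 -0.001  -0.037 ]
256 254 0.12976512 [ 0.0104 -0.0009 -0.0413]
256 258 0.1268123 [ 0.0102 -0.0009 -0.0445]
262 222 0.30937892 [-0.0447  0.0028  0.1297]
262 226 0.31102598 [-0.0496  0.0029  0.1299]
262 230 0.3122663 [-0.0543  0.0029  0.1297]
262 234 0.15111278 [ 0.0101  0.0019 -0.0191]
262 238 0.14594291 [ 0.0104  0.0019 -0.0244]
262 242 0.14192969 [ 0.0102  0.0019 -0.0286]
262 246 0.13732935 [ 0.0104  0.0019 -0.0334]
262 250 0.13390082 [ 0.0102  0.0018 -0.037 ]
262 254 0.13047652 [ 0.0101  0.0018 -0.0407]
262 258 0.1261981 [ 0.0105  0.0018 -0.045 ]
268 222 0.36127892 [-0.0647  0.0108  0.1778]
268 226 0.36495745 [-0.0711  0.0109  0.1797]
268 230 0.36543187 [-0.0762  0.0109  0.1786]
268 234 0.15130141 [ 0.0101  0.0052 -0.0189]
268 238 0.1450569 [ 0.0108  0.005  -0.0252]
268 242 0.14110558 [ 0.0106  0.0049 -0.0294]
268 246 0.13821833 [ 0.01    0.0048 -0.0326]
268 250 0.13272347 [ 0.0108  0.0047 -0.0381]
268 254 0.12975208 [ 0.0104  0.0046 -0.0413]
268 258 0.12734492 [ 0.0099  0.0045 -0.044 ]
```

The depth image puts the closed fingertips 18 mm *behind* the reported TCP, not 17 mm ahead. The earlier grasp was therefore about 35 mm too high, so I reopen and go lower.

>>> {"method": "apply_moves", "body": {
  "targets": [
    [[0.05, 0.18, -0.4, 0, 0], [0, 0, -0.6, 0, 0], [0, 0, -0.6, 0, 0], [0, 0, -0.6, 0, 0], [0, 0, -0.6, 0, 0], [0, 0, -0.5, 0, 0], [0, 0, -0.3, 0, 0], [0, 0, 0, 0, 0]]
  ]
}}

```text
clock: 5.9
eef_pos: [0.4946, 0.4558, 0.0233]
tool_rot: [0.108, 0.987, 0.12, 0.01]
ft_force: [0.2, 0.6, -0.4]
grip_width: 0.0425
grasp_force: 0.0
```

>>> {"method": "apply_moves", "body": {
  "targets": [
    [[0, 0, -0.2, 0, 0], [0, 0, -0.2, 0, 0], [0, 0, -0.1, 0, 0], [0, 0, 0, 0, 0]]
  ]
}}

```text
clock: 6.23
eef_pos: [0.4976, 0.4583, 0.0084]
tool_rot: [0.107, 0.986, 0.123, 0.013]
ft_force: [-0.0, 0.4, 1.0]
grip_width: 0.0429
grasp_force: 0.0
```

```bash
python3 - <<'E'
from h import *
st()
o=get_obs();t=np.array(o["eef_pos"]);M=R.from_quat(o["tool_rot"]).as_matrix();c=cam("wrist");X=cloud(c)
Q=(X-t)@M
m=(X[...,2]>.048)&(X[...,2]<.06)&(X[...,0]>.42)&(X[...,0]<.49)
q=Q[m];print("rod in tool: x,y,z med",np.median(q,0),q.min(0),q.max(0))
m=(abs(Q[...,0])<.02)&(Q[...,2]<.05)&(Q[...,2]>-.06)
q=Q[m];
for s in(1,-1):
  k=q[(q[:,1]*s>0)];print("finger",s,k[:,1].min(),k[:,1].max(),"z max",np.percentile(k[:,2],[50,90,99]))
cv2.imwrite("pics/w3.png",c["p"])
E
```

```text
t 6.23 tcp [0.4976 0.4583 0.0084] q [ 0.6709  0.6006 -0.0523  0.724   0.1566  0.9029] 
 x [-0.9766  0.2149  0.0008] y [0.2085 0.9466 0.2461] z [ 0.0521  0.2405 -0.9693] tilt 14.245426415342235 head 77.77640082668687 xaz 167.59081733076852 
 f [-0.0092  0.3712  0.9642] w 0.04290995533172661 0.0
rod in tool: x,y,z med [ 0.0368  0.0013 -0.0457] [ 0.0002 -0.0514 -0.0661] [ 0.0689  0.0255 -0.0389]
finger 1 1.0884403615647766e-06 0.1731804478150003 z max [0.0183 0.0325 0.0467]
finger -1 -0.13848046509293271 -9.233453213365262e-08 z max [-0.0167 -0.0005  0.0045]
```

The rod is centred between the jaws and level with the pads. Close and lift.

>>> {"method": "apply_moves", "body": {
  "targets": [
    [[0, 0, 0, 0, -1], [0, 0, 0, 0, -1], [0, 0, 0, 0, -1], [0, 0, 0, 0, -1], [0, 0, 0, 0, -1], [0, 0, 0, 0, -1]]
  ]
}}

```text
clock: 6.78
eef_pos: [0.4985, 0.459, 0.0102]
tool_rot: [0.107, 0.986, 0.124, 0.014]
ft_force: [-0.6, -1.6, 4.6]
grip_width: 0.0141
grasp_force: 58.6
```

>>> {"method": "apply_moves", "body": {
  "targets": [
    [[0, 0, 0.2, 0, -1], [0, 0, 0.4, 0, -1], [0, 0, 0.5, 0, -1], [0, 0, 0.5, 0, -1], [0, 0, 0.5, 0, -1], [0, 0, 0.5, 0, -1], [0, 0, 0.4, 0, -1], [0, 0, 0, 0, -1]]
  ]
}}

```text
clock: 7.45
eef_pos: [0.4994, 0.4599, 0.133]
tool_rot: [0.107, 0.986, 0.126, 0.015]
ft_force: [1.0, 0.5, -3.7]
grip_width: 0.0141
grasp_force: 58.7
```

```bash
python3 - <<'E'
from h import *
st()
o=get_obs();t=np.array(o["eef_pos"]);M=R.from_quat(o["tool_rot"]).as_matrix();c=cam("wrist");X=cloud(c)
Q=(X-t)@M
m=(abs(Q[...,1])<.012)&(Q[...,2]>-.06)&(Q[...,2]<-.02)&(Q[...,0]>.015)&(Q[...,0]<.08)
print("rod in tool",m.sum(),np.median(X[m],0),np.median(Q[m],0),np.polyfit(Q[m][:,0],Q[m][:,2],1))
E
```

```text
t 7.45 tcp [0.4994 0.4599 0.133 ] q [0.671  0.4802 0.0998 0.9898 0.1569 0.9029] 
 x [-0.9767  0.2147 -0.0032] y [0.2071 0.9455 0.2512] z [ 0.0569  0.2447 -0.9679] tilt 14.550912863951645 head 76.89973419827469 xaz 167.59916303246982 
 f [ 1.0378  0.4925 -3.6664] w 0.014070894619266203 58.694761991500854
rod in tool 4534 [0.4528 0.4597 0.1767] [ 0.0455  0.0013 -0.0447] [-0.0145 -0.0436]
```

Gripped with 58.7 N and 3.7 N of weight, so both bolts are aboard. I'll carry it to open space on the left to build up the tilt at the reach limit.

>>> {"method": "apply_moves", "body": {
  "targets": [
    [[-0.2, 0.1, 0.5, 0, -1], [-0.4, 0.2, 0.6, 0, -1], [-0.6, 0.3, 0.6, 0, -1], [-0.8, 0.4, 0.6, 0, -1], [-0.8, 0.4, 0.6, 0, -1], [-0.8, 0.4, 0.6, 0, -1], [-0.8, 0.4, 0.6, 0, -1], [-0.8, 0.4, 0.6, 0, -1]]
  ]
}}

```text
clock: 8.17
eef_pos: [0.2931, 0.5594, 0.3114]
tool_rot: [0.108, 0.987, 0.121, 0.012]
ft_force: [0.5, 1.1, -3.9]
grip_width: 0.0146
grasp_force: 58.8
```

>>> {"method": "apply_moves", "body": {
  "targets": [
    [[-0.8, 0.4, 0.6, 0, -1], [-0.8, 0.4, 0.6, 0, -1], [-0.8, 0.4, 0.6, 0, -1], [-0.6, 0.5, 0.3, 0, -1], [-0.3, 0.6, 0.1, 0, -1], [0, 0.6, 0, 0, -1], [0, 0.3, 0, 0, -1], [0, 0, 0, 0, -1]]
  ]
}}

```text
clock: 8.83
eef_pos: [0.165, 0.6886, 0.3935]
tool_rot: [0.106, 0.987, 0.121, 0.012]
ft_force: [0.3, -0.3, -4.7]
grip_width: 0.0143
grasp_force: 58.9
```

```bash
python3 - <<'E'
from h import *
st()
from scipy.optimize import least_squares
D=[eval(l) for l in open("log.txt")]
D+=[([1.17599,.24142,.003736,1.33519,0,1.57079],[.19206,.46094,.21581],[.19612,.98058,-.001014,-.000215]),([1.17597,.171535,1.002566,2.149021,0,1.57079],[.172,.4127,.6151],[.195,.973,.124,.025]),([1.17599,-.0430975,.30811,1.66878,0,1.5708],[.1726,.4141,.4696],[.195,.973,.124,.025])]
E=R.from_euler
def fk(p,q):
    h,L1,L2,o2,a,b=p
    A=E('z',q[0])*E('y',q[1]); x=np.array([0,0,h])+A.apply([0,0,L1]); A=A*E('y',-q[2]); x=x+A.apply([L2,0,o2]); A=A*E('y',q[3]); x=x+A.apply([a,0,0]); A=A*E('z',q[4]); x=x+A.apply([b,0,0]); A=A*E('x',q[5]); return x,A
p=least_squares(lambda p:np.concatenate([fk(p,q)[0]-x for q,x,_ in D]),[.24,.49,.39,0,.1,.3]);print(p.x,np.abs(p.fun).max())
C=[(fk(p.x,q)[1].inv()*R.from_quat(r)).as_quat() for q,x,r in D];print(np.array(C))
np.save("kin.npy",p.x)
E
```

```text
t 8.83 tcp [0.165  0.6886 0.3935] q [1.3326 0.5012 0.8121 1.6389 0.0067 1.5476] 
 x [-0.9772  0.2125  0.0009] y [0.2065 0.9484 0.2405] z [ 0.0502  0.2352 -0.9706] tilt 13.916571454726494 head 77.95070196072943 xaz 167.73178742025308 
 f [ 0.2513 -0.3106 -4.7395] w 0.014250884765773056 58.87376010417938
[0.2408 0.4933 0.3914 0.008  0.1015 0.3181] 4.311149655206181e-05
[[-0.      0.7071  0.      0.7071]
 [ 0.      0.7071 -0.      0.7071]
 [-0.      0.7071  0.      0.7071]
 [ 0.      0.7071 -0.      0.7071]
 [ 0.      0.7071  0.      0.7071]
 [-0.      0.7071  0.      0.7071]
 [ 0.      0.7071  0.      0.7071]
 [-0.      0.7071  0.      0.7071]
 [-0.      0.7069  0.0005  0.7073]
 [ 0.0001  0.7069  0.0004  0.7073]]
```

```bash
cat > sim.py <<'E'
import numpy as np
from scipy.optimize import least_squares
from scipy.spatial.transform import Rotation as R
P=np.load("kin.npy");E=R.from_euler;C=E('y',90,degrees=True)
lo=np.array([-2.72,-1.05,-1.09,-1.99,-1.42,-3.14]);hi=np.array([2.72,1.87,1.28,2.15,1.44,3.14])
vm=np.array([2.79,2.79,3.14,3.14,3.14,3.14])*.7/12
def fk(q):
    h,L1,L2,o2,a,b=P
    A=E('z',q[0])*E('y',q[1]); x=np.array([0,0,h])+A.apply([0,0,L1]); A=A*E('y',-q[2]); x=x+A.apply([L2,0,o2]); A=A*E('y',q[3]); x=x+A.apply([a,0,0]); A=A*E('z',q[4]); x=x+A.apply([b,0,0]); return x,A*E('x',q[5])*C
def step(q,row,w=.3):
    x,A=fk(q); xt=x+np.array(row[:3])*.04; At=E('z',row[3],degrees=True)*A
    def f(v):
        y,B=fk(v); return np.r_[y-xt,w*(At*B.inv()).as_rotvec()]
    s=least_squares(f,np.clip(q,lo+1e-6,hi-1e-6),bounds=(lo,hi)); d=s.x-q
    k=min(1,(vm/np.maximum(abs(d),1e-9)).min()); return q+d*k
def tilt(q): return np.degrees(np.arccos(-fk(q)[1].as_matrix()[2,2]))
E
python3 - <<'E'
from sim import *
for w in(.05,.1,.2,.3,.5,1):
    q=np.array([1.17599,.24142,.003736,1.33519,0,1.57079])
    for i in range(16):
        q=step(q,[0,0,1,0],w)
        if i==7:a=fk(q)[0]
    print(w,a,fk(q)[0],tilt(q),q)
print("actual .515@8 lagging; end .172 .4127 .6151 tilt14.5 j .1715 1.0026 2.149")
E
```

```text
0.05 [0.19211407 0.46105403 0.53212715] [0.19149627 0.45957136 0.84640978] 52.481694699937 [ 1.17599001e+00  6.98476793e-02  1.27999945e+00  1.86496973e+00
 -1.25307169e-08  1.57079000e+00]
0.1 [0.19193517 0.46062467 0.53079697] [0.18971007 0.45528468 0.8293434 ] 49.758996230313016 [1.17598998e+00 7.89955324e-02 1.28000000e+00 1.90334248e+00
 2.31925714e-08 1.57079000e+00]
0.2 [0.19136412 0.45925421 0.526576  ] [0.18399098 0.44155944 0.77579499] 40.7844837149304 [1.17598998e+00 1.15592479e-01 1.28000000e+00 2.02338032e+00
 2.70976528e-08 1.57078999e+00]
0.3 [0.19073637 0.45774767 0.52198078] [0.17928739 0.4302713  0.72318546] 31.287579197028073 [ 1.17599001e+00  1.67477116e-01  1.28000000e+00  2.13724794e+00
 -1.39557483e-08  1.57079001e+00]
0.5 [0.18979827 0.45549635 0.51520809] [0.17254496 0.41409018 0.6422131 ] 18.550215844514952 [ 1.17599001e+00  1.60831363e-01  1.06379738e+00  2.15000000e+00
 -5.27070500e-09  1.57079001e+00]
1 [0.18890313 0.4533481  0.5088571 ] [0.16416591 0.39398131 0.56405885] 6.164182710975331 [ 1.17599001e+00  1.71442647e-01  8.58231604e-01  2.15000000e+00
 -5.84596718e-10  1.57079001e+00]
actual .515@8 lagging; end .172 .4127 .6151 tilt14.5 j .1715 1.0026 2.149
```

```bash
python3 - <<'E'
from sim import *
import pickle
from h import cloud
np.set_printoptions(precision=3,suppress=True)
def ik(x,A,q0s):
    best=None
    for q0 in q0s:
        s=least_squares(lambda v:np.r_[fk(v)[0]-x,.6*(A*fk(v)[1].inv()).as_rotvec()],q0,bounds=(lo,hi))
        if best is None or s.cost<best.cost:best=s
    return best
rng=np.random.default_rng(0)
q0s=[rng.uniform(lo,hi)*.7 for _ in range(25)]+[np.array([.3,.5,0,.8,.5,.9])]
tc=np.array([.590,.0746]);th=np.radians(5.4)
def pose(lipdir,theta,liprel,zl,tg=14.2):
    # lipdir: world angle (deg) of pour direction (-y_cup); liprel: lip position rel tray centre along pour dir
    a=np.radians(lipdir);l=np.array([np.cos(a),np.sin(a),0]);yc=-l;xc=np.cross(yc,[0,0,1])
    lip=np.r_[tc,zl]+l*liprel
    t=np.radians(theta)  # cup tilted: rod relative to lip
    rod=lip-l*(-1)*0-(l*.078*np.cos(t)+np.array([0,0,-.078*np.sin(t)]))
    rod=rod-xc*.071
    f=np.radians(theta+tg);z=yc*np.sin(f)-np.array([0,0,1])*np.cos(f)
    out=[]
    for s in(1,-1):
        x=-xc*s;M=np.c_[x,np.cross(z,x),z];out.append((rod+.037*z,R.from_matrix(M)))
    return rod,out
for name,ld in[("lip -y",-84.6),("lip -x",-174.6),("lip +x",5.4),("lip+y",95.4)]:
  for theta in(50,70,90):
    rod,o=pose(ld,theta,.03,.05)
    for x,A in o:
        s=ik(x,A,q0s);print(name,theta,"rod",rod,"tcp",x,"err",np.sqrt(2*s.cost).round(4),s.x)
X=cloud(pickle.load(open("top0.pkl","rb")))
for x0 in np.arange(.4,.66,.04):
    print(x0,[round(float(np.nanmax(np.r_[X[(X[...,0]>x0)&(X[...,0]<x0+.04)&(X[...,1]>y)&(X[...,1]<y+.04)][:,2],0])),2) for y in np.arange(-.4,.04,.04)])
E
```

```text
lip -y 50 rod [0.517 0.088 0.11 ] tcp [0.514 0.121 0.094] err 0.0 [-0.294  0.79  -0.013  1.433  0.985 -0.755]
lip -y 50 rod [0.517 0.088 0.11 ] tcp [0.514 0.121 0.094] err 0.0 [-0.294  0.79  -0.013  1.433  0.985  2.387]
lip -y 70 rod [0.52  0.065 0.123] tcp [0.516 0.101 0.12 ] err 0.0 [-0.373  1.077  0.182  2.024  1.093 -1.373]
lip -y 70 rod [0.52  0.065 0.123] tcp [0.516 0.101 0.12 ] err 0.0 [-0.373  1.077  0.182  2.024  1.093  1.768]
lip -y 90 rod [0.522 0.038 0.128] tcp [0.519 0.074 0.137] err 0.1229 [-0.464  1.218 -0.008  2.15   1.043 -1.766]
lip -y 90 rod [0.522 0.038 0.128] tcp [0.519 0.074 0.137] err 0.1229 [-0.464  1.218 -0.008  2.15   1.043  1.375]
lip -x 50 rod [0.603 0.147 0.11 ] tcp [0.637 0.15  0.094] err 0.0 [ 0.338  0.526 -0.978 -1.043 -0.219  1.678]
lip -x 50 rod [0.603 0.147 0.11 ] tcp [0.637 0.15  0.094] err 0.0 [ 0.338  0.526 -0.978 -1.043 -0.219 -1.463]
lip -x 70 rod [0.58  0.145 0.123] tcp [0.617 0.148 0.12 ] err 0.0042 [ 0.376  1.006 -1.09  -1.99  -0.281  1.6  ]
lip -x 70 rod [0.58  0.145 0.123] tcp [0.617 0.148 0.12 ] err 0.0042 [ 0.376  1.006 -1.09  -1.99  -0.
[... 1411 characters left out ...]
75 0.137] err 0.2112 [ 0.555  1.204  0.294  2.15  -1.218 -1.66 ]
lip+y 90 rod [0.658 0.111 0.128] tcp [0.661 0.075 0.137] err 0.2112 [ 0.555  1.204  0.294  2.15  -1.218  1.482]
0.4 [0.0, 0.0, 0.0, 0.01, 0.01, 0.01, 0.01, 0.02, 0.02, 0.04, 0.05]
0.44 [0.0, 0.0, 0.0, 0.05, 0.08, 0.03, 0.02, 0.02, 0.16, 0.15, 0.06]
0.48 [0.0, 0.0, 0.0, 0.0, 0.08, 0.08, 0.08, 0.04, 0.15, 0.15, 0.02]
0.52 [0.0, 0.0, 0.0, 0.07, 0.08, 0.08, 0.08, 0.02, 0.02, 0.02, 0.06]
0.5599999999999999 [0.0, 0.0, 0.0, 0.01, 0.08, 0.08, 0.07, 0.01, 0.01, 0.01, 0.06]
0.5999999999999999 [0.0, 0.0, 0.0, 0.01, 0.01, 0.01, 0.02, 0.02, 0.01, 0.01, 0.06]
0.6399999999999999 [0.0, 0.0, 0.01, 0.01, 0.01, 0.13, 0.02, 0.02, 0.01, 0.01, 0.06]
```

```bash
python3 - <<'E'
from sim import *
np.set_printoptions(precision=3,suppress=True)
rng=np.random.default_rng(0)
q0s=[np.array([.34,.53,-.98,-1.04,-.2,1.68]),np.array([.34,.53,-.98,-1.04,-.2,-1.4]),np.array([.3,.8,-.8,-.5,0,1.6])]
tc=np.array([.590,.0746])
def ik(x,A):
    return min((least_squares(lambda v:np.r_[fk(v)[0]-x,.6*(A*fk(v)[1].inv()).as_rotvec()],q,bounds=(lo,hi)) for q in q0s),key=lambda s:s.cost)
for ld in(-174.6,-150,-130):
 a=np.radians(ld);l=np.array([np.cos(a),np.sin(a),0]);yc=-l;xc=np.cross(yc,[0,0,1])
 for phi in(50,57,64):
  for th,rel,zl in((50,.03,.05),(50,.054,.035),(70,.054,.03),(90,.054,.03)):
   t=np.radians(th);f=np.radians(phi)
   rod=np.r_[tc,zl]+l*rel-l*.078*np.cos(t)+[0,0,.078*np.sin(t)]-xc*.071
   z=yc*np.sin(f)-np.array([0,0,1])*np.cos(f);M=np.c_[-xc,np.cross(z,-xc),z]
   s=ik(rod+.037*z,R.from_matrix(M));print(ld,phi,th,"rod",rod,"err",np.sqrt(2*s.cost).round(4),s.x)
print("--- reach-limit tilt sim from here")
q=np.array([1.3326,.5012,.8121,1.6389,.0067,1.5476])
for i in range(24):
    q=step(q,[.2,.95,.3,0],.6)
    if i%3==2:print(i+1,fk(q)[0],tilt(q),q)
E
```

```text
-174.6 50 50 rod [0.603 0.147 0.11 ] err 0.0 [ 0.315  0.328 -0.805 -0.423 -0.169  1.714]
-174.6 50 50 rod [0.579 0.145 0.095] err 0.0 [ 0.329  0.341 -0.874 -0.502 -0.179  1.723]
-174.6 50 70 rod [0.556 0.143 0.103] err 0.0 [ 0.344  0.289 -0.921 -0.496 -0.191  1.733]
-174.6 50 90 rod [0.53  0.14  0.108] err 0.0 [ 0.364  0.241 -0.977 -0.501 -0.205  1.746]
-174.6 57 50 rod [0.603 0.147 0.11 ] err 0.0 [ 0.327  0.403 -0.9   -0.715 -0.195  1.699]
-174.6 57 50 rod [0.579 0.145 0.095] err 0.0 [ 0.342  0.433 -0.966 -0.809 -0.207  1.708]
-174.6 57 70 rod [0.556 0.143 0.103] err 0.0 [ 0.359  0.387 -1.017 -0.811 -0.221  1.717]
-174.6 57 90 rod [0.53  0.14  0.108] err 0.0 [ 0.381  0.35  -1.076 -0.831 -0.239  1.73 ]
-174.6 64 50 rod [0.603 0.147 0.11 ] err 0.0 [ 0.337  0.522 -0.977 -1.033 -0.218  1.679]
-174.6 64 50 rod [0.579 0.145 0.095] err 0.0 [ 0.354  0.574 -1.04  -1.146 -0.233  1.687]
-174.6 64 70 rod [0.556 0.143 0.103] err 0.0018 [ 0.373  0.538 -1.09  -1.158 -0.25   1.696]
-174.6 64 90 rod [0.53  0.14  0.108] err 0.024 [ 0.403  0.477 -1.09  -1.077 -0.282  1.714]
-150 50 50 rod [0.572 0.146
[... 2055 characters left out ...]
 0.993  0.727]
--- reach-limit tilt sim from here
3 [0.179 0.758 0.406] 15.540633310821757 [1.336 0.744 1.28  1.835 0.006 1.551]
6 [0.189 0.812 0.392] 20.490934393585846 [1.34  0.781 1.28  1.712 0.005 1.556]
9 [0.199 0.866 0.381] 25.582395198088175 [1.344 0.818 1.28  1.586 0.004 1.559]
12 [0.209 0.917 0.372] 30.774896877929777 [1.346 0.855 1.28  1.458 0.002 1.562]
15 [0.218 0.966 0.366] 36.03127395121828 [1.349 0.893 1.28  1.329 0.001 1.564]
18 [0.227 1.013 0.361] 41.31350757659051 [ 1.351  0.931  1.28   1.198 -0.     1.565]
21 [0.235 1.056 0.358] 46.57885015109746 [ 1.352  0.97   1.28   1.068 -0.001  1.566]
24 [0.242 1.095 0.357] 51.77645667225818 [ 1.354  1.009  1.28   0.938 -0.002  1.567]
```

The kinematic model fits to 0.04 mm. I'm stretching outward at the reach limit to tilt the tool, and so the cup, towards its lip.

>>> {"method": "apply_moves", "body": {
  "targets": [
    [[0.2, 0.95, 0.3, 0, -1], [0.2, 0.95, 0.3, 0, -1], [0.2, 0.95, 0.3, 0, -1], [0.2, 0.95, 0.3, 0, -1], [0.2, 0.95, 0.3, 0, -1], [0.2, 0.95, 0.3, 0, -1], [0.2, 0.95, 0.3, 0, -1], [0.2, 0.95, 0.3, 0, -1]]
  ]
}}

```text
clock: 9.5
eef_pos: [0.1974, 0.8462, 0.383]
tool_rot: [0.106, 0.973, 0.204, 0.023]
ft_force: [0.1, 0.1, -3.1]
grip_width: 0.0138
grasp_force: 59.6
```

```bash
python3 - <<'E'
from h import *
st()
c=cam("top");c2=cam("scene")
a=cv2.resize(c2["p"],(800,600));cv2.imwrite("pics/s2.png",a)
E
```

```text
t 9.5 tcp [0.1974 0.8462 0.383 ] q [1.3405 0.8023 1.27   1.6253 0.0031 1.5587] 
 x [-0.9763  0.2163 -0.002 ] y [0.1973 0.8943 0.4015] z [ 0.0886  0.3916 -0.9158] tilt 23.674541586414435 head 77.24996466806319 xaz 167.5102534806389 
 f [ 0.0925  0.0521 -3.1355] w 0.013830344856378672 59.600191712379456
```

View pics/s2.png

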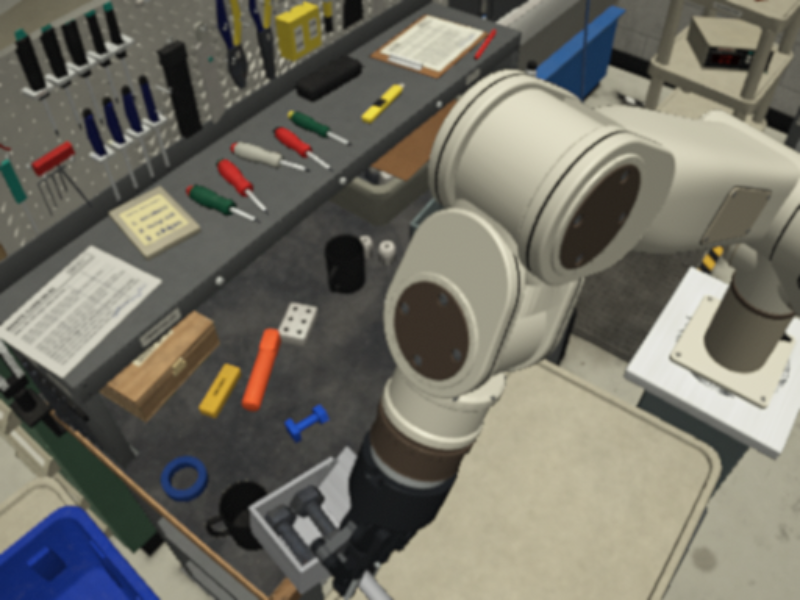

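The picture shows the cup with both bolts still in it at (310,510), slightly tilted, and open space around it. The simulation matches the measured tilt, so I compare push directions.

```bash
python3 - <<'E'
from sim import *
np.set_printoptions(precision=3,suppress=True)
for d in([.2,.95,.3],[.17,.75,.65],[.1,.45,.9],[.04,.2,1]):
  q=np.array([1.3405,.8023,1.27,1.6253,.0031,1.5587])
  for i in range(24):
    q=step(q,d+[0],.6)
    if i%8==7:print(d,i+1,fk(q)[0],tilt(q),q)
E
```

```text
[0.2, 0.95, 0.3] 8 [0.222 0.981 0.363] 37.569161642401276 [ 1.348  0.906  1.28   1.289 -0.     1.565]
[0.2, 0.95, 0.3] 16 [0.244 1.094 0.356] 51.56166681755031 [ 1.352  1.009  1.28   0.942 -0.003  1.568]
[0.2, 0.95, 0.3] 24 [0.259 1.176 0.359] 64.62427697131174 [ 1.355  1.105  1.28   0.618 -0.005  1.569]
[0.17, 0.75, 0.65] 8 [0.213 0.92  0.457] 38.053284978402964 [1.343 0.778 1.28  1.409 0.002 1.561]
[0.17, 0.75, 0.65] 16 [0.229 0.994 0.529] 52.43099235800398 [1.344 0.781 1.28  1.154 0.001 1.563]
[0.17, 0.75, 0.65] 24 [0.243 1.058 0.599] 66.37961920386302 [1.345 0.808 1.28  0.884 0.    1.563]
[0.1, 0.45, 0.9] 8 [0.195 0.843 0.534] 37.07302000366127 [1.343 0.653 1.28  1.55  0.002 1.561]
[0.1, 0.45, 0.9] 16 [0.196 0.852 0.662] 51.12737332303921 [1.345 0.555 1.28  1.403 0.001 1.563]
[0.1, 0.45, 0.9] 24 [0.199 0.871 0.778] 65.3820307558995 [ 1.346  0.504  1.28   1.206 -0.001  1.564]
[0.04, 0.2, 1] 8 [0.181 0.784 0.574] 35.54025640917932 [1.344 0.574 1.28  1.656 0.002 1.562]
[0.04, 0.2, 1] 16 [0.168 0.736 0.724] 48.87787947912487 [ 1.347  0.405  1.28   1.593 -0.     1.564]
[0.04, 0.2, 1] 24 [0.16  0.709 0.853] 62.97548717045602 [ 1.35   0.294  1.28   1.457 -0.003  1.566]
```

>>> {"method": "apply_moves", "body": {
  "targets": [
    [[0.1, 0.45, 0.9, 0, -1], [0.1, 0.45, 0.9, 0, -1], [0.1, 0.45, 0.9, 0, -1], [0.1, 0.45, 0.9, 0, -1], [0.1, 0.45, 0.9, 0, -1], [0.1, 0.45, 0.9, 0, -1], [0.1, 0.45, 0.9, 0, -1], [0.1, 0.45, 0.9, 0, -1]]
  ]
}}

```text
clock: 10.27
eef_pos: [0.1941, 0.8409, 0.5367]
tool_rot: [0.103, 0.942, 0.317, 0.037]
ft_force: [-0.5, 0.2, -3.2]
grip_width: 0.0142
grasp_force: 59.8
```

>>> {"method": "apply_moves", "body": {
  "targets": [
    [[0.1, 0.45, 0.9, 0, -1], [0.1, 0.45, 0.9, 0, -1], [0.1, 0.45, 0.9, 0, -1], [0.1, 0.45, 0.9, 0, -1], [0.1, 0.45, 0.9, 0, -1], [0.1, 0.45, 0.9, 0, -1], [0, 0, 0, 0, -1]]
  ]
}}

```text
clock: 10.85
eef_pos: [0.1943, 0.8456, 0.6332]
tool_rot: [0.099, 0.91, 0.4, 0.047]
ft_force: [-1.0, -0.9, -3.6]
grip_width: 0.0143
grasp_force: 59.9
```

```bash
python3 -c "
from h import *
st()"
```

```text
t 10.85 tcp [0.1943 0.8456 0.6332] q [1.3447 0.5688 1.2754 1.4482 0.0008 1.5622] 
 x [-0.9759  0.218  -0.0058] y [0.1431 0.6602 0.7374] z [ 0.1646  0.7188 -0.6755] tilt 47.51047393862482 head 77.10451344297334 xaz 167.40854400451013 
 f [-1.0093 -0.8798 -3.5523] w 0.014277841123495658 59.9071204662323
```

>>> {"method": "apply_moves", "body": {
  "targets": [
    [[0.1, 0.45, 0.9, 0, -1], [0.1, 0.45, 0.9, 0, -1], [0.1, 0.45, 0.9, 0, -1], [0.1, 0.45, 0.9, 0, -1], [0.1, 0.45, 0.9, 0, -1], [0.1, 0.45, 0.9, 0, -1], [0.1, 0.45, 0.9, 0, -1], [0, 0, 0, 0, -1]]
  ]
}}

```text
clock: 11.52
eef_pos: [0.1963, 0.8583, 0.7348]
tool_rot: [0.094, 0.863, 0.493, 0.058]
ft_force: [0.6, -0.9, -3.4]
grip_width: 0.0143
grasp_force: 60.0
```

```bash
python3 - <<'E'
from h import *
st()
from sim import *
q=np.array(get_obs()["joint_pos"])
print(fk(q)[0])
# target pre-pose: pour dir -165, lip 0.0 rel, z high
tc=np.array([.590,.0746])
def pose(ld,phi,th,rel,zl):
   a=np.radians(ld);l=np.array([np.cos(a),np.sin(a),0]);yc=-l;xc=np.cross(yc,[0,0,1]);t=np.radians(th);f=np.radians(phi)
   rod=np.r_[tc,zl]+l*rel-l*.078*np.cos(t)+[0,0,.078*np.sin(t)]-xc*.071
   z=yc*np.sin(f)-np.array([0,0,1])*np.cos(f);M=np.c_[-xc,np.cross(z,-xc),z]
   return rod,rod+.037*z,R.from_matrix(M)
for ld in(-165,-174.6):
  for zl in(.25,.1,.055):
    r,x,A=pose(ld,61,47,.01,zl);print(ld,zl,"rod",r,"tcp",x)
E
```

```text
t 11.52 tcp [0.1963 0.8583 0.7348] q [ 1.3461  0.5117  1.2754  1.295  -0.0003  1.5631] 
 x [-0.9756  0.2193 -0.0068] y [0.1054 0.4956 0.8621] z [ 0.1924  0.8404 -0.5067] tilt 59.55858709474124 head 77.10523546536665 xaz 167.3340049481297 
 f [ 0.6097 -0.923  -3.4101] w 0.014290204676927985 60.01758635044098
[0.1963 0.8583 0.7348]
-165 0.25 rod [0.6133 0.1544 0.307 ] tcp [0.6446 0.1627 0.2891]
-165 0.1 rod [0.6133 0.1544 0.157 ] tcp [0.6446 0.1627 0.1391]
-165 0.055 rod [0.6133 0.1544 0.112 ] tcp [0.6446 0.1627 0.0941]
-174.6 0.25 rod [0.6263 0.1493 0.307 ] tcp [0.6585 0.1524 0.2891]
-174.6 0.1 rod [0.6263 0.1493 0.157 ] tcp [0.6585 0.1524 0.1391]
-174.6 0.055 rod [0.6263 0.1493 0.112 ] tcp [0.6585 0.1524 0.0941]
```

Tilt is now 59.6°, which puts the cup at about 45°. I bring it round to the tray in a gentle arc.

>>> {"method": "apply_moves", "body": {
  "targets": [
    [[0.1, -0.08, -0.07, -0.4, -1], [0.25, -0.2, -0.17, -0.8, -1], [0.4, -0.33, -0.28, -1.4, -1], [0.45, -0.37, -0.32, -1.5, -1], [0.45, -0.37, -0.32, -1.5, -1], [0.45, -0.37, -0.32, -1.5, -1], [0.45, -0.37, -0.32, -1.5, -1], [0.45, -0.37, -0.32, -1.5, -1]]
  ]
}}

```text
clock: 12.18
eef_pos: [0.3171, 0.7595, 0.6444]
tool_rot: [0.171, 0.853, 0.483, 0.1]
ft_force: [-0.0, -0.1, -3.4]
grip_width: 0.0143
grasp_force: 60.1
```

>>> {"method": "apply_moves", "body": {
  "targets": [
    [[0.45, -0.37, -0.32, -1.5, -1], [0.45, -0.37, -0.32, -1.5, -1], [0.45, -0.37, -0.32, -1.5, -1], [0.45, -0.45, -0.32, -1.5, -1], [0.4, -0.5, -0.32, -1.5, -1], [0.4, -0.5, -0.3, -1.5, -1], [0.35, -0.5, -0.3, -1.5, -1], [0.35, -0.5, -0.3, -1.5, -1]]
  ]
}}

```text
clock: 12.85
eef_pos: [0.449, 0.6168, 0.5442]
tool_rot: [0.259, 0.831, 0.47, 0.15]
ft_force: [0.3, 0.8, -5.1]
grip_width: 0.0143
grasp_force: 60.1
```

>>> {"method": "apply_moves", "body": {
  "targets": [
    [[0.35, -0.5, -0.3, -1.5, -1], [0.35, -0.5, -0.3, -1.5, -1], [0.35, -0.5, -0.3, -1.5, -1], [0.3, -0.5, -0.3, -1.5, -1], [0.3, -0.5, -0.3, -1.5, -1], [0.25, -0.5, -0.3, -1.5, -1], [0.25, -0.5, -0.3, -1.5, -1], [0.25, -0.5, -0.3, -1.5, -1]]
  ]
}}

```text
clock: 13.52
eef_pos: [0.5445, 0.4567, 0.4485]
tool_rot: [0.344, 0.799, 0.451, 0.199]
ft_force: [0.1, 0.1, -3.7]
grip_width: 0.0145
grasp_force: 60.1
```

```bash
python3 -c "
from h import *
st()"
```

```text
t 13.52 tcp [0.5445 0.4567 0.4485] q [ 0.6661 -0.0691 -0.2662  0.3438  0.0713  1.5204] 
 x [-0.6839  0.7295 -0.0066] y [0.3708 0.3554 0.858 ] z [ 0.6283  0.5844 -0.5136] tilt 59.098997277667806 head 42.924407861494096 xaz 133.15000232956348 
 f [ 0.0617  0.1421 -3.7226] w 0.01448372064337866 60.07523953914642
```

>>> {"method": "apply_moves", "body": {
  "targets": [
    [[0.2, -0.5, -0.2, -1.8, -1], [0.2, -0.5, -0.2, -1.8, -1], [0.2, -0.5, -0.2, -1.8, -1], [0.15, -0.5, -0.2, -1.8, -1], [0.15, -0.5, -0.2, -1.8, -1], [0.15, -0.5, -0.2, -1.8, -1], [0.15, -0.5, -0.2, -1.8, -1], [0.1, -0.5, -0.2, -1.8, -1]]
  ]
}}

```text
clock: 14.18
eef_pos: [0.5964, 0.2969, 0.385]
tool_rot: [0.442, 0.749, 0.423, 0.254]
ft_force: [-0.4, 0.3, -3.6]
grip_width: 0.0143
grasp_force: 60.1
```

>>> {"method": "apply_moves", "body": {
  "targets": [
    [[0.1, -0.5, -0.2, -1.8, -1], [0.1, -0.5, -0.2, -1.8, -1], [0.1, -0.5, -0.2, -1.8, -1], [0.1, -0.5, -0.2, -1.8, -1], [0.05, -0.45, -0.2, -1.8, -1], [0, -0.3, -0.15, -1, -1], [0, -0.15, -0.1, 0, -1], [0, 0, 0, 0, -1]]
  ]
}}

```text
clock: 14.85
eef_pos: [0.6137, 0.181, 0.3339]
tool_rot: [0.505, 0.709, 0.399, 0.289]
ft_force: [0.0, 0.0, -3.6]
grip_width: 0.0144
grasp_force: 60.1
```

```bash
python3 - <<'E'
from h import *
import pickle
st()
c=cam("top");pickle.dump(c,open("top1.pkl","wb"))
cv2.imwrite("pics/t1.png",cv2.resize(c["p"][80:240,270:470],(800,600)))
E
```

```text
t 14.85 tcp [0.6137 0.181  0.3339] q [ 0.2593 -0.1372 -0.6337  0.0452  0.0555  1.5299] 
 x [-0.322   0.9467 -0.0064] y [0.4857 0.171  0.8573] z [ 0.8127  0.2729 -0.5148] tilt 59.01284876012265 head 18.564542526803745 xaz 108.78599360950344 
 f [ 0.0235  0.015  -3.6418] w 0.01439224145717046 60.08499026298523
```

View pics/t1.png

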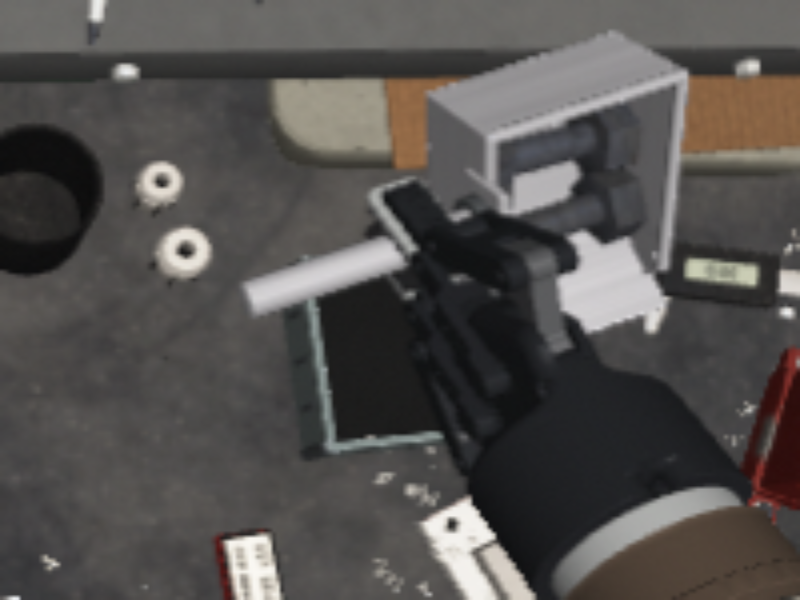

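The top crop shows both bolts still in the cup at (570,150) and (570,200), with its lip at the lower right (630,320), high above the tray. Working out the way down.

```bash
cat > cup.py <<'E'
from sim import *
tc=np.array([.590,.0746,0]);T=E('z',5.4,degrees=True)
PT=dict(lipN=[-.041,-.078,0],lipF=[.041,-.078,0],botLipN=[-.041,-.038,-.046],botLipF=[.041,-.038,-.046],botN=[-.041,.038,-.046],botF=[.041,.038,-.046],topN=[-.041,.038,-.002],topF=[.041,.038,-.002],rodend=[-.141,0,0])
def cup(x,A,tg=14.2):
    "cup points in tray frame (mm) from TCP pose; cup centre 71mm along -tool x; tg: in-hand angle"
    M=A.as_matrix(); rod=x-.037*M[:,2]
    g=np.radians(tg); up=-(M[:,2]*np.cos(g)+0)+0*M[:,1]
    # cup = tool frame rotated about tool x: at tilt tg tool, cup upright
    xc=-M[:,0]; zc=-(np.cos(g)*M[:,2]-np.sin(g)*np.cross(xc,M[:,2])*1)
    yc=np.cross(zc,xc)
    c=rod+xc*.071
    return {k:T.inv().apply(c+xc*p[0]+yc*p[1]+zc*p[2]-tc)*1e3 for k,p in PT.items()}|{"up":zc,"rod":rod}
E
python3 - <<'E'
from cup import *
from h import get_obs
np.set_printoptions(precision=1,suppress=True)
o=get_obs();x=np.array(o["eef_pos"]);A=R.from_quat(o["tool_rot"])
r=cup(x,A)
for k,v in r.items():print(k,v)
print("tilt",np.degrees(np.arccos(r["up"][2])))
lip=(r["lipN"]+r["lipF"])/2;print("lip mid",lip)
A2=E('z',-4,degrees=True)*A;r=cup(x,A2);lip=(r["lipN"]+r["lipF"])/2;print("after -4 turn lip",lip)
d=T.apply(np.array([-25,0,50])-lip)/40;print("shift units",d.round(3));
for k in("lipN","lipF","botN","botF","botLipN","botLipF"):print(k,r[k]+np.array([-25,0,50])-lip)
E
```

```text
lipN [-43.5  54.9 299.3]
lipF [-24.4 -24.9 299.9]
botLipN [ 15.7  69.  295. ]
botLipF [ 34.7 -10.8 295.5]
botN [ 68.   81.8 348.7]
botF [ 87.    2.  349.2]
topN [ 37.7  74.8 379.8]
topF [ 56.7  -5.  380.3]
rodend [-13.  165.3 353.8]
up [-0.7 -0.2  0.7]
rod [0.6 0.2 0.4]
tilt 44.91668021215944
lip mid [-33.9  15.  299.6]
after -4 turn lip [-40.   19.9 299.6]
shift units [ 0.4 -0.5 -6.2]
lipN [-31.7  40.4  49.7]
lipF [-18.3 -40.4  50.3]
botN [81.3 59.5 99.1]
botF [ 94.7 -21.4  99.6]
botLipN [28.3 50.4 45.4]
botLipF [ 41.7 -30.5  45.9]
```

>>> {"method": "apply_moves", "body": {
  "targets": [
    [[0.1, -0.15, -0.2, -1, -1], [0.1, -0.15, -0.4, -1, -1], [0.1, -0.15, -0.5, -1, -1], [0.1, -0.1, -0.5, -1, -1], [0, 0, -0.5, 0, -1], [0, 0, -0.5, 0, -1], [0, 0, -0.5, 0, -1], [0, 0, -0.5, 0, -1]]
  ]
}}

```text
clock: 15.57
eef_pos: [0.6314, 0.1615, 0.1928]
tool_rot: [0.528, 0.69, 0.391, 0.304]
ft_force: [0.5, -0.0, -5.0]
grip_width: 0.0145
grasp_force: 60.1
```

>>> {"method": "apply_moves", "body": {
  "targets": [
    [[0, 0, -0.5, 0, -1], [0, 0, -0.5, 0, -1], [0, 0, -0.4, 0, -1], [0, 0, -0.3, 0, -1], [0, 0, -0.2, 0, -1], [0, 0, 0, 0, -1]]
  ]
}}

```text
clock: 16.07
eef_pos: [0.6317, 0.162, 0.1163]
tool_rot: [0.528, 0.691, 0.391, 0.303]
ft_force: [-3.9, 1.9, 0.8]
grip_width: 0.0142
grasp_force: 60.2
```

```bash
python3 - <<'E'
from cup import *
from h import *
st()
np.set_printoptions(precision=1,suppress=True)
o=get_obs();r=cup(np.array(o["eef_pos"]),R.from_quat(o["tool_rot"]))
for k in("lipN","lipF","botLipN","botLipF","botF"):print(k,r[k])
E
```

```text
t 16.07 tcp [0.6317 0.162  0.1163] q [ 0.246   0.3557 -0.9252 -0.7454  0.0105  1.5567] 
 x [-0.2592  0.9658 -0.0068] y [0.4913 0.1379 0.86  ] z [ 0.8315  0.2196 -0.5103] tilt 59.31816313062583 head 14.793197129213091 xaz 105.02283068777164 
 f [-3.8522  1.8585  0.813 ] w 0.01421026138676829 60.15442192554474
lipN [-30.8  38.8  80.1]
lipF [-17.1 -42.1  80.7]
botLipN [29.2 48.9 76. ]
botLipF [ 42.9 -31.9  76.6]
botF [ 95.7 -22.6 130.4]
```

A light contact (about 6 N): the cup's low rear corner has met the box behind the tray. I back off towards −x before lowering further.

>>> {"method": "apply_moves", "body": {
  "targets": [
    [[-0.2, -0.02, 0.25, 0, -1], [-0.25, -0.02, 0.1, 0, -1], [0, 0, 0, 0, -1], [0, 0, 0, 0, -1]]
  ]
}}

```text
clock: 16.4
eef_pos: [0.6123, 0.1589, 0.131]
tool_rot: [0.529, 0.69, 0.39, 0.304]
ft_force: [0.6, 0.5, -3.7]
grip_width: 0.0141
grasp_force: 60.1
```

```bash
python3 - <<'E'
from cup import *
from h import *
import pickle
st()
np.set_printoptions(precision=1,suppress=True)
o=get_obs();r=cup(np.array(o["eef_pos"]),R.from_quat(o["tool_rot"]))
for k in("lipN","lipF","botLipN","botLipF","botF"):print(k,r[k])
c=cam("top");X=cloud(c)
# compare predicted cup points with image
W={k:T.apply(r[k]*1e-3)+tc for k in PT}
im=cv2.resize(c["p"][80:240,270:470],(800,600))
for k,w in W.items():
    u=proj(c,w);p=(int((u[0]-270)*4),int((u[1]-80)*3.75));cv2.circle(im,p,4,(0,0,255),1);cv2.putText(im,k,p,0,.4,(0,255,255),1)
cv2.imwrite("pics/t2.png",im)
E
```

```text
t 16.4 tcp [0.6123 0.1589 0.131 ] q [ 0.2527  0.2869 -0.9594 -0.7097  0.0026  1.5617] 
 x [-0.2566  0.9665 -0.0065] y [0.4927 0.1366 0.8594] z [ 0.8315  0.2173 -0.5112] tilt 59.25348022594107 head 14.648243704954702 xaz 104.86905232025532 
 f [ 0.5988  0.4663 -3.6817] w 0.014106150416362324 60.08131563663483
lipN [-50.6  37.7  94.9]
lipF [-37.1 -43.1  95.4]
botLipN [ 9.4 47.7 90.7]
botLipF [ 22.9 -33.2  91.2]
botF [ 75.8 -24.  145. ]
```

View pics/t2.png

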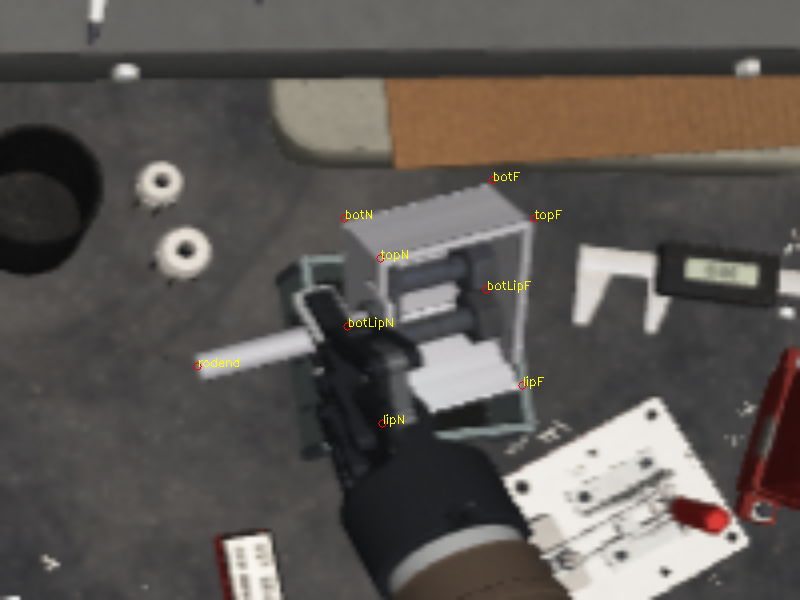

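The predicted points sit right on the cup in the picture: lipN (382,424), lipF (521,385), with both bolts inside. Contact is cleared. Lowering the lip inside the walls.

>>> {"method": "apply_moves", "body": {
  "targets": [
    [[0, -0.02, -0.2, 0, -1], [0, -0.02, -0.3, 0, -1], [0, 0, -0.3, 0, -1], [0, 0, -0.3, 0, -1], [0, 0, -0.2, 0, -1], [0, 0, -0.1, 0, -1], [0, 0, 0, 0, -1]]
  ]
}}

```text
clock: 17.03
eef_pos: [0.6123, 0.1569, 0.0726]
tool_rot: [0.529, 0.69, 0.389, 0.303]
ft_force: [0.6, -0.9, -3.6]
grip_width: 0.014
grasp_force: 60.1
```

>>> {"method": "apply_moves", "body": {
  "targets": [
    [[-0.1, 0, 0, 0, -1], [-0.1, -0.01, 0, 0, -1], [-0.1, -0.01, 0, 0, -1], [-0.1, -0.01, 0.05, 0, -1], [0, 0, 0, 0, -1]]
  ]
}}

```text
clock: 17.45
eef_pos: [0.5997, 0.1566, 0.0809]
tool_rot: [0.527, 0.688, 0.393, 0.307]
ft_force: [6.3, 0.6, -2.7]
grip_width: 0.014
grasp_force: 59.4
```

```bash
cat > look.py <<'E'
from cup import *
from h import *
from scipy.optimize import minimize_scalar
def look(tg=14.2,img=None):
    st();np.set_printoptions(precision=1,suppress=True)
    o=get_obs();x,A=np.array(o["eef_pos"]),R.from_quat(o["tool_rot"])
    c=cam("top");X=cloud(c)
    # in-hand angle from depth: points near cup in cup frame, fit the bottom/+y wall planes
    M=A.as_matrix();rod=x-.037*M[:,2]
    L=(X.reshape(-1,3)-rod)@M; m=(-L[:,0]>.034)&(-L[:,0]<.112)&(np.hypot(L[:,1],L[:,2])<.1)&(X.reshape(-1,3)[:,2]>.066)
    L=L[m]
    r=cup(x,A,tg)
    for k in("lipN","lipF","botLipN","botF"):print(k,r[k])
    # bottom plane lies 46mm from rod; +y wall 38mm: histogram score
    best=[]
    for a in range(-20,121,1):
        rr=cup(x,A,14.2-a);z=rr["up"];xc=-M[:,0];y=np.cross(z,xc);W=L@M.T
        h=W@z;v=W@y
        s=(((abs(h+.046)<.0025)&(abs(v)<.04))|((abs(v-.038)<.0025)&(h>-.046)&(h<0))).sum()
        best.append((s,a))
    best.sort(reverse=True);print("in-hand extra tilt (score,deg)",best[:5],len(L))
    return c,x,A
E
python3 - <<'E'
from look import *
look()
E
```

```text
t 17.45 tcp [0.5997 0.1566 0.0809] q [ 0.2561  0.4645 -1.0341 -0.9714 -0.0012  1.5629] 
 x [-0.2561  0.9666 -0.0074] y [0.4847 0.135  0.8642] z [ 0.8363  0.2177 -0.5031] tilt 59.79324412888432 head 14.59119771698792 xaz 104.83782360398301 
 f [ 6.2525  0.582  -2.7298] w 0.01403124568292947 59.36310410499573
lipN [-63.   36.7  44. ]
lipF [-49.6 -44.2  44.7]
botLipN [-3.  46.6 40.4]
botF [ 62.8 -25.1  95.3]
in-hand extra tilt (score,deg) [(np.int64(497), 8), (np.int64(495), 10), (np.int64(495), 9), (np.int64(480), 11), (np.int64(464), 7)] 1077
```

The lip is inside the tray, 16 mm below the wall tops, and bears on the near wall with 6 N. The cup has begun to turn in the grip (about +9°, roughly 54° in all). I keep tipping.

>>> {"method": "apply_moves", "body": {
  "targets": [
    [[-0.08, -0.01, 0.02, 0, -1], [-0.08, -0.01, 0.02, 0, -1], [-0.08, -0.01, 0.03, 0, -1], [-0.08, -0.01, 0.03, 0, -1], [0, 0, 0, 0, -1]]
  ]
}}

```text
clock: 17.92
eef_pos: [0.5884, 0.1547, 0.0865]
tool_rot: [0.527, 0.687, 0.394, 0.308]
ft_force: [7.2, -0.4, 0.1]
grip_width: 0.014
grasp_force: 59.4
```

```bash
python3 - <<'E'
from look import *
look(5)
E
```

```text
t 17.92 tcp [0.5884 0.1547 0.0865] q [ 0.2607  0.4438 -1.0626 -0.983  -0.0069  1.5651] 
 x [-0.2548  0.967  -0.0084] y [0.4815 0.1344 0.8661] z [ 0.8386  0.2166 -0.4999] tilt 60.00956632890454 head 14.484235668242123 xaz 104.760894243202 
 f [ 7.2367 -0.433   0.0538] w 0.01403399987596166 59.37644004821777
lipN [-64.9  37.5  41.3]
lipF [-51.5 -43.4  42. ]
botLipN [-5.1 47.4 47.7]
botF [ 51.2 -25.9 110.7]
in-hand extra tilt (score,deg) [(np.int64(543), 19), (np.int64(543), 18), (np.int64(526), 17), (np.int64(525), 20), (np.int64(487), 21)] 1045
```

>>> {"method": "apply_moves", "body": {
  "targets": [
    [[-0.09, -0.01, 0.03, 0, -1], [-0.09, -0.01, 0.03, 0, -1], [-0.09, -0.01, 0.03, 0, -1], [-0.09, -0.01, 0.03, 0, -1], [0, 0, 0, 0, -1]]
  ]
}}

```text
clock: 18.38
eef_pos: [0.5763, 0.1527, 0.0895]
tool_rot: [0.529, 0.689, 0.39, 0.306]
ft_force: [7.2, -2.7, -5.2]
grip_width: 0.014
grasp_force: 58.9
```

```bash
python3 - <<'E'
from look import *
look(-14)
E
```

```text
t 18.38 tcp [0.5763 0.1527 0.0895] q [ 0.2669  0.4129 -1.0838 -0.9632 -0.0147  1.5693] 
 x [-0.2522  0.9676 -0.0088] y [0.4902 0.1356 0.861 ] z [ 0.8343  0.2129 -0.5085] tilt 59.43621714599907 head 14.314095590709034 xaz 104.61071441576182 
 f [ 7.1887 -2.7499 -5.1521] w 0.0140492187554524 58.89511227607727
lipN [-54.8  40.3  33.9]
lipF [-41.7 -40.6  34.6]
botLipN [-0.1 49.4 59.1]
botF [ 34.3 -27.4 132.6]
in-hand extra tilt (score,deg) [(np.int64(621), 25), (np.int64(614), 24), (np.int64(608), 26), (np.int64(590), 23), (np.int64(577), 27)] 1075
```

```bash
python3 - <<'E'
from sim import *
np.set_printoptions(precision=4,suppress=True)
q0=np.array([.2669,.4129,-1.0838,-.9632,-.0147,1.5693])
for d in([-.1,-.01,.02,0],[-.1,-.01,.06,0],[-.1,0,.03,1]):
  q=q0.copy()
  for i in range(8):
    q=step(q,d,.6)
    if i%4==3:print(d,i+1,fk(q)[0]-fk(q0)[0],tilt(q),q)
E
```

```text
[-0.1, -0.01, 0.02, 0] 4 [-0.0073  0.0009  0.0059] 58.971907101936196 [ 0.2758  0.3739 -1.09   -0.9222 -0.0224  1.574 ]
[-0.1, -0.01, 0.02, 0] 8 [-0.0134  0.0022  0.0126] 58.415116292784404 [ 0.2853  0.3292 -1.09   -0.8677 -0.0308  1.5792]
[-0.1, -0.01, 0.06, 0] 4 [-0.0087  0.0005  0.012 ] 59.04297242727322 [ 0.2757  0.3492 -1.09   -0.8988 -0.0224  1.5739]
[-0.1, -0.01, 0.06, 0] 8 [-0.0169  0.0012  0.0247] 58.58014061164471 [ 0.2853  0.2797 -1.09   -0.8211 -0.0308  1.5791]
[-0.1, 0, 0.03, 1] 4 [-0.0084  0.0018  0.0071] 59.037620285644074 [ 0.2185  0.3694 -1.09   -0.9168  0.0873  1.5084]
[-0.1, 0, 0.03, 1] 8 [-0.0174  0.0029  0.0144] 58.6549198775492 [ 0.1672  0.3237 -1.09   -0.8553  0.1913  1.4435]
```

>>> {"method": "apply_moves", "body": {
  "targets": [
    [[-0.14, -0.03, 0, 0, -1], [-0.14, -0.03, 0, 0, -1], [-0.14, -0.03, 0, 0, -1], [-0.14, -0.03, 0, 0, -1], [-0.14, -0.03, 0, 0, -1], [-0.14, -0.03, 0, 0, -1], [0, 0, 0, 0, -1]]
  ]
}}

```text
clock: 19.02
eef_pos: [0.5658, 0.1529, 0.0958]
tool_rot: [0.532, 0.693, 0.382, 0.299]
ft_force: [4.3, -0.9, -2.9]
grip_width: 0.0141
grasp_force: 59.0
```

```bash
python3 - <<'E'
from look import *
look(-17)
E
```

```text
t 19.02 tcp [0.5658 0.1529 0.0958] q [ 0.2742  0.3494 -1.0853 -0.8777 -0.0189  1.5733] 
 x [-0.2539  0.9672 -0.0079] y [0.5096 0.1407 0.8489] z [ 0.8221  0.2116 -0.5286] tilt 58.09130340072233 head 14.430808704964004 xaz 104.71159713051959 
 f [ 4.3085 -0.8599 -2.8711] w 0.014149752961574785 58.964897990226746
lipN [-62.6  41.8  40.2]
lipF [-49.4 -39.1  40.9]
botLipN [-8.7 50.9 67. ]
botF [ 23.8 -26.3 141.1]
in-hand extra tilt (score,deg) [(np.int64(620), 31), (np.int64(602), 32), (np.int64(602), 30), (np.int64(565), 33), (np.int64(549), 29)] 1030
```

The cup is at about 75° now. I pull the lip back from the wall towards the tray middle so the bolts can drop out, and read the weight.

>>> {"method": "apply_moves", "body": {
  "targets": [
    [[0.6, 0.1, 0, 0, -1], [0.5, 0.1, 0, 0, -1], [0, 0, 0, 0, -1], [0, 0, 0, 0, -1], [0, 0, 0, 0, -1], [0, 0, 0, 0, -1]]
  ]
}}

```text
clock: 19.57
eef_pos: [0.6104, 0.1592, 0.0955]
tool_rot: [0.533, 0.693, 0.381, 0.301]
ft_force: [5.4, -5.9, -1.1]
grip_width: 0.0139
grasp_force: 60.3
```

```bash
python3 - <<'E'
from look import *
c,x,A=look(-17)
cv2.imwrite("pics/t3.png",cv2.resize(c["p"][80:240,270:470],(800,600)))
E
```

```text
t 19.57 tcp [0.6104 0.1592 0.0955] q [ 0.2614  0.3836 -0.9756 -0.8022 -0.0123  1.5664] 
 x [-0.2506  0.968  -0.0102] y [0.5096 0.1409 0.8488] z [ 0.8231  0.2075 -0.5286] tilt 58.09035569209075 head 14.149345558903672 xaz 104.51371495501971 
 f [ 5.3748 -5.8546 -1.0869] w 0.01391339430140401 60.26540994644165
lipN [-17.7  44.   40. ]
lipF [ -4.7 -36.9  40.8]
botLipN [36.3 53.  66.8]
botF [ 68.5 -24.2 141. ]
in-hand extra tilt (score,deg) [(np.int64(653), 33), (np.int64(645), 34), (np.int64(628), 35), (np.int64(622), 32), (np.int64(575), 36)] 1045
```

>>> {"method": "apply_moves", "body": {
  "targets": [
    [[0, -0.15, 0, 0, -1], [0, -0.1, 0, 0, -1], [0, 0, 0, 0, -1], [0, 0, 0, 0, -1]]
  ]
}}

```text
clock: 19.95
eef_pos: [0.608, 0.1513, 0.0933]
tool_rot: [0.533, 0.695, 0.381, 0.297]
ft_force: [1.8, 1.3, -0.9]
grip_width: 0.0144
grasp_force: 60.1
```

```bash
python3 - <<'E'
from look import *
c,x,A=look(-19)
cv2.imwrite("pics/t3.png",cv2.resize(c["p"][80:240,270:470],(800,600)))
E
```

```text
t 19.95 tcp [0.608  0.1513 0.0933] q [ 0.2357  0.3825 -0.9837 -0.8043  0.0161  1.5528] 
 x [-0.256   0.9666 -0.0067] y [0.5135 0.1419 0.8463] z [ 0.819   0.2132 -0.5327] tilt 57.80927159010823 head 14.594089513380666 xaz 104.83471844361276 
 f [ 1.7859  1.2833 -0.9102] w 0.014435051634729811 60.07988691329956
lipN [-18.3  36.6  37.3]
lipF [ -4.9 -44.3  37.8]
botLipN [34.8 45.7 65.7]
botF [ 65.3 -31.9 140.3]
in-hand extra tilt (score,deg) [(np.int64(608), 31), (np.int64(605), 30), (np.int64(585), 32), (np.int64(561), 29), (np.int64(534), 33)] 974
```

View pics/t3.png

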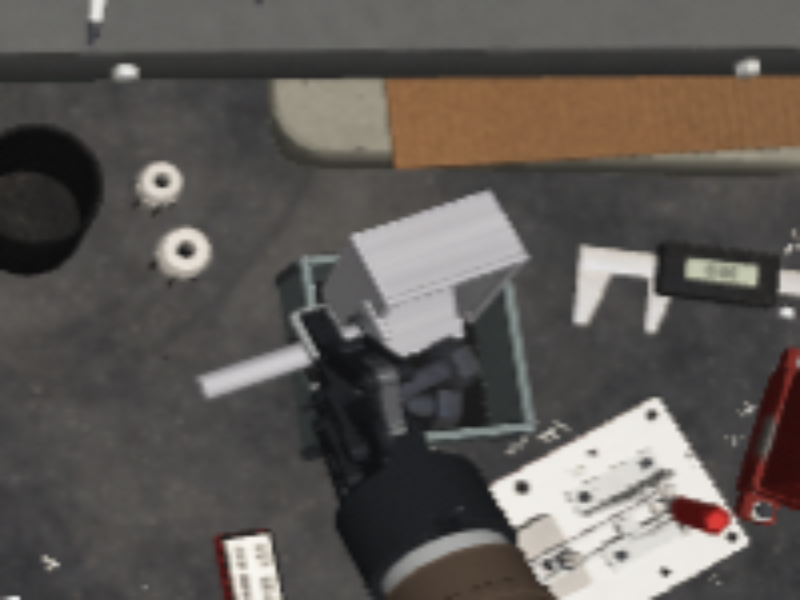

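The bolts have left the cup and lie in the well at (430,370) and (440,408). Next: lift the cup clear, check its weight, and plan the parking.

>>> {"method": "apply_moves", "body": {
  "targets": [
    [[0.05, 0, 0.1, 0, -1], [0.05, 0, 0.2, 0, -1], [0, 0, 0.4, 0, -1], [0, 0, 0.5, 0, -1], [0, 0, 0.5, 0, -1], [0, 0, 0.6, 0, -1], [0, 0, 0.6, 0, -1], [0, 0, 0, 0, -1]]
  ]
}}

```text
clock: 20.67
eef_pos: [0.6142, 0.1522, 0.2161]
tool_rot: [0.531, 0.693, 0.384, 0.3]
ft_force: [1.6, -0.1, -0.7]
grip_width: 0.014
grasp_force: 60.2
```

```bash
python3 - <<'E'
from look import *
c,x,A=look(-17)
np.set_printoptions(precision=3,suppress=True)
q0=np.array(get_obs()["joint_pos"])
def ik(x,A,q):
    s=least_squares(lambda v:np.r_[fk(v)[0]-x,.6*(A*fk(v)[1].inv()).as_rotvec()],np.clip(q,lo+.01,hi-.01),bounds=(lo,hi));return s
hd=np.degrees(np.arctan2(*A.as_matrix()[1::-1,2]))
for H in(98,70,40):
  for p in([.407+.028,.34,.046],[.45,.34,.1],[.5,.40,.1],[.5,.3,.2],[.45,.42,.15]):
    B=E('z',H-hd,degrees=True)*A
    s=ik(np.array(p)+.037*B.as_matrix()[:,2],B,q0);print(H,p,np.sqrt(2*s.cost).round(4),s.x)
E
```

```text
t 20.67 tcp [0.6142 0.1522 0.2161] q [ 0.2338  0.0427 -0.8406 -0.3307  0.0179  1.5516] 
 x [-0.2563  0.9666 -0.007 ] y [0.5057 0.1402 0.8512] z [ 0.8238  0.2146 -0.5247] tilt 58.34887063939451 head 14.602072934229088 xaz 104.84824305605419 
 f [ 1.5656 -0.0889 -0.6691] w 0.01400333295701472 60.214142203330994
lipN [-14.1  36.5 160.2]
lipF [ -0.7 -44.3 160.8]
botLipN [ 39.7  45.7 187.3]
botF [ 72.1 -31.5 261.4]
in-hand extra tilt (score,deg) [(np.int64(858), 31), (np.int64(837), 32), (np.int64(834), 30), (np.int64(779), 33), (np.int64(778), 29)] 1495
98 [0.435, 0.34, 0.046] 0.0 [ 0.217  0.621 -0.493  0.333  1.014  0.138]
98 [0.45, 0.34, 0.1] 0.0 [ 0.21   0.537 -0.425  0.495  1.014  0.125]
98 [0.5, 0.4, 0.1] 0.0 [ 0.297  0.607 -0.287  0.428  0.999  0.285]
98 [0.5, 0.3, 0.2] 0.0 [ 0.118  0.473 -0.179  0.955  1.018 -0.05 ]
98 [0.45, 0.42, 0.15] 0.0 [ 0.362  0.461 -0.393  0.374  0.98   0.399]
70 [0.435, 0.34, 0.046] 0.0 [ 0.315  0.573 -0.936 -0.723  0.735  0.972]
70 [0.45, 0.34, 0.1] 0.0 [ 0.303  0.41  -0.875 -0.492  0.743  0.961]
70 [0.5, 0.4, 0.1] 0.0 [ 0.397  0.483 -0.717 -0.463  0.676  1.046]
70 [0.5, 0.3, 0.2] 0.0 [ 0.178  0.215 -0.665  0.006  0.827  0.829]
70 [0.45, 0.42, 0.15] 0.0 [ 0.487  0.322 -0.784 -0.413  0.607  1.12 ]
40 [0.435, 0.34, 0.046] 0.0128 [ 0.636  0.634 -1.09  -1.163  0.053  1.53 ]
40 [0.45, 0.34, 0.1] 0.0 [ 0.609  0.423 -1.075 -0.943  0.075  1.516]
40 [0.5, 0.4, 0.1] 0.0 [ 0.661  0.467 -0.885 -0.8    0.032  1.543]
40 [0.5, 0.3, 0.2] 0.0 [ 0.432  0.105 -0.915 -0.451  0.225  1.421]
40 [0.45, 0.42, 0.15] 0.0 [ 0.784  0.292 -0.91  -0.648 -0.073  1.608]
```

The weight now reads as the empty cup. I turn it to the clip's heading over open bench, checking the joint path as I go.

>>> {"method": "apply_moves", "body": {
  "targets": [
    [[-0.1, 0.2, 0.2, 4, -1], [-0.18, 0.3, 0.2, 5.2, -1], [-0.18, 0.3, 0.2, 5.2, -1], [-0.18, 0.3, 0, 5.2, -1], [-0.18, 0.3, 0, 5.2, -1], [-0.18, 0.3, 0, 5.2, -1], [-0.18, 0.3, 0, 5.2, -1], [-0.18, 0.3, 0, 5.2, -1]]
  ]
}}

```text
clock: 21.38
eef_pos: [0.5554, 0.2434, 0.2297]
tool_rot: [0.26, 0.837, 0.459, 0.144]
ft_force: [0.1, 0.5, -1.7]
grip_width: 0.0141
grasp_force: 60.2
```

>>> {"method": "apply_moves", "body": {
  "targets": [
    [[-0.18, 0.3, 0, 5.2, -1], [-0.18, 0.3, 0, 5.2, -1], [-0.18, 0.3, 0, 5.2, -1], [-0.18, 0.3, 0, 5.2, -1], [-0.18, 0.3, 0, 5.2, -1], [-0.18, 0.3, 0, 5.2, -1], [-0.18, 0.3, 0, 5.2, -1], [-0.18, 0.3, 0, 5.2, -1]]
  ]
}}

```text
clock: 22.05
eef_pos: [0.4987, 0.3392, 0.23]
tool_rot: [-0.054, 0.874, 0.482, -0.028]
ft_force: [-0.3, 0.4, -2.2]
grip_width: 0.0141
grasp_force: 60.2
```

>>> {"method": "apply_moves", "body": {
  "targets": [
    [[-0.1, 0, -0.2, 1.4, -1], [0, 0, -0.3, 0, -1], [0, 0, 0, 0, -1], [0, 0, 0, 0, -1]]
  ]
}}

```text
clock: 22.38
eef_pos: [0.4946, 0.3392, 0.21]
tool_rot: [-0.063, 0.874, 0.481, -0.034]
ft_force: [0.9, -0.7, -1.5]
grip_width: 0.014
grasp_force: 60.1
```

```bash
python3 - <<'E'
from look import *
c,x,A=look(-17)
np.set_printoptions(precision=3,suppress=True)
r=cup(x,A,-17);print("rod",r["rod"])
X=cloud(c);Y=(X-tc)@T.as_matrix()*1e3
m=(abs(Y[...,0])<54)&(abs(Y[...,1])<54);q=Y[m]
print("well: floor frac",(q[:,2]<12).mean(),"bolt pts",((q[:,2]>14)&(q[:,2]<50)).sum(),"z pct",np.percentile(q[:,2],[5,50,90,98]))
k=q[(q[:,2]>14)&(q[:,2]<50)];print(k.min(0),k.max(0))
E
```

```text
t 22.38 tcp [0.4946 0.3392 0.21  ] q [ 0.1361  0.4328 -0.1456  1.0033  1.0074 -0.0143] 
 x [-0.9897 -0.1432 -0.0012] y [-0.0775  0.5284  0.8454] z [-0.1204  0.8368 -0.5341] tilt 57.71954380718808 head 98.19044781857896 xaz -171.76479897923446 
 f [ 0.9193 -0.7224 -1.5156] w 0.013963111505177862 60.110599994659424
lipN [-37.5 222.1 154.5]
lipF [ 44.4 226.1 154.6]
botLipN [-40.2 276.9 181. ]
botF [ 40.6 301.  254.4]
in-hand extra tilt (score,deg) [(np.int64(936), 31), (np.int64(934), 32), (np.int64(898), 33), (np.int64(898), 30), (np.int64(829), 29)] 1434
rod [0.499 0.308 0.23 ]
well: floor frac 0.14844192634560907 bolt pts 0 z pct [  7.446 488.044 523.232 529.818]Traceback (most recent call last):
  File "<stdin>", line 8, in <module>
    return umr_minimum(a, axis, None, out, keepdims, initial, where)
ValueError: zero-size array to reduction operation minimum which has no identity
```

The empty cup weighs 1.5 N. I lower its lip to the bench, then press down and draw it along so that it rights itself in the grip.

>>> {"method": "apply_moves", "body": {
  "targets": [
    [[0, 0, -0.3, 0, -1], [0, 0, -0.5, 0, -1], [0, 0, -0.6, 0, -1], [0, 0, -0.6, 0, -1], [0, 0, -0.6, 0, -1], [0, 0, -0.6, 0, -1], [0, 0, -0.4, 0, -1], [0, 0, -0.15, 0, -1]]
  ]
}}

```text
clock: 23.1
eef_pos: [0.4942, 0.3391, 0.0611]
tool_rot: [-0.063, 0.873, 0.482, -0.033]
ft_force: [-5.0, 0.1, 4.7]
grip_width: 0.0144
grasp_force: 60.7
```

>>> {"method": "apply_moves", "body": {
  "targets": [
    [[0, 0.15, -0.07, 0, -1], [-0.02, 0.2, -0.1, 0, -1], [-0.02, 0.2, -0.1, 0, -1], [-0.02, 0.2, -0.1, 0, -1], [-0.02, 0.2, -0.1, 0, -1], [0, 0, 0, 0, -1]]
  ]
}}

```text
clock: 23.6
eef_pos: [0.4936, 0.3792, 0.0467]
tool_rot: [-0.067, 0.873, 0.483, -0.03]
ft_force: [-0.1, 1.0, 2.2]
grip_width: 0.0139
grasp_force: 63.0
```

```bash
python3 - <<'E'
from look import *
c,x,A=look(-17)
print("rod",cup(x,A,-17)["rod"]*1e3)
E
```

```text
t 23.6 tcp [0.4936 0.3792 0.0467] q [ 0.2085  0.6533 -0.3061  0.4993  1.0064  0.1181] 
 x [-0.9894 -0.145  -0.0122] y [-0.0873  0.5245  0.8469] z [-0.1164  0.839  -0.5315] tilt 57.89032126555598 head 97.89596799746991 xaz -171.66478687835678 
 f [-0.0678  0.9836  2.2451] w 0.013916433851244315 63.02378296852112
lipN [-34.  262.3  -8.6]
lipF [ 47.9 266.5  -7.6]
botLipN [-37.1 317.   18. ]
botF [ 42.9 340.9  92.4]
in-hand extra tilt (score,deg) [(np.int64(514), 16), (np.int64(510), 17), (np.int64(504), 18), (np.int64(486), 15), (np.int64(467), 19)] 626
rod [497.9 348.1  66.3]
```

>>> {"method": "apply_moves", "body": {
  "targets": [
    [[-0.02, 0.2, -0.06, 0, -1], [-0.02, 0.2, -0.06, 0, -1], [-0.03, 0.2, -0.05, 0, -1], [-0.03, 0.2, -0.02, 0, -1], [-0.03, 0.2, 0, 0, -1], [-0.03, 0.2, 0, 0, -1], [0, 0, 0, 0, -1]]
  ]
}}

```text
clock: 24.23
eef_pos: [0.488, 0.4265, 0.039]
tool_rot: [-0.066, 0.873, 0.483, -0.029]
ft_force: [-0.3, 1.8, 3.3]
grip_width: 0.0142
grasp_force: 63.2
```

```bash
python3 - <<'E'
from look import *
c,x,A=look(-3)
print("rod",cup(x,A,-17)["rod"]*1e3)
E
```

```text
t 24.23 tcp [0.488  0.4265 0.039 ] q [ 0.2953  0.6617 -0.331   0.3317  0.9904  0.2775] 
 x [-0.9895 -0.144  -0.0125] y [-0.087   0.5247  0.8468] z [-0.1154  0.839  -0.5318] tilt 57.875725751046176 head 97.83153000578758 xaz -171.72016430765004 
 f [-0.3016  1.7952  3.3237] w 0.014217282563553025 63.172810077667236
lipN [-34.4 292.3  -9.1]
lipF [ 47.5 296.4  -8.1]
botLipN [-37.5 351.8   3.5]
botF [ 41.7 392.9  70.9]
in-hand extra tilt (score,deg) [(np.int64(348), 11), (np.int64(343), 10), (np.int64(340), 12), (np.int64(338), 9), (np.int64(317), 8)] 418
rod [492.3 395.5  58.7]
```

Righted to about 50°, with the sloping wall almost flat on the bench. I release it here; a light nudge on the rod should stand it up.

>>> {"method": "apply_moves", "body": {
  "targets": [
    [[0, 0, 0, 0, -0.5], [0, 0, 0, 0, -0.2], [0, 0, 0, 0, -0.2], [0, 0, 0, 0, -0.2], [0, 0, 0, 0, -0.2], [0, 0, 0, 0, -0.2]]
  ]
}}

```text
clock: 24.78
eef_pos: [0.4862, 0.425, 0.036]
tool_rot: [-0.064, 0.873, 0.482, -0.032]
ft_force: [-0.9, 0.8, 0.2]
grip_width: 0.0343
grasp_force: 0.1
```

```bash
cat > find.py <<'E'
from look import *
def rodfind(cams=("top","scene")):
    "cloud points of cup+rod in world near tool; prints rod line & heights in slices along cup x"
    o=get_obs();x=np.array(o["eef_pos"]);out=[]
    for n in cams:
        X=cloud(cam(n)).reshape(-1,3);m=(X[:,0]>.38)&(X[:,0]<.64)&(X[:,1]>.25)&(X[:,1]<.56)&(X[:,2]>.02)&(X[:,2]<.13)
        out.append(X[m])
    return out
E
python3 - <<'E'
from find import *
st()
np.set_printoptions(precision=1,suppress=True)
for n,q in zip(("top","scene"),rodfind()):
    print(n,len(q))
    for x0 in np.arange(.40,.63,.02):
        s=q[(q[:,0]>x0)&(q[:,0]<x0+.02)]
        if len(s)>3:print(f"x {x0:.2f} n {len(s)} y {s[:,1].min()*1e3:.0f}..{s[:,1].max()*1e3:.0f} z {np.percentile(s[:,2],5)*1e3:.0f}..{s[:,2].max()*1e3:.0f} top at y {s[s[:,2].argmax(),1]*1e3:.0f}")
E
```

```text
t 24.78 tcp [0.4862 0.425  0.036 ] q [ 0.2942  0.6646 -0.3337  0.333   0.9891  0.2773] 
 x [-0.9897 -0.1427 -0.0059] y [-0.0811  0.5276  0.8456] z [-0.1176  0.8374 -0.5338] tilt 57.73790465278574 head 97.99352909372871 xaz -171.79449800755808 
 f [-0.924   0.7692  0.1851] w 0.03429074753929365 0.1477142795920372
top 1822
x 0.40 n 196 y 314..375 z 37..71 top at y 353
x 0.42 n 65 y 316..402 z 61..71 top at y 390
x 0.44 n 64 y 388..406 z 62..72 top at y 397
x 0.46 n 107 y 258..424 z 64..130 top at y 290
x 0.48 n 241 y 319..426 z 68..130 top at y 385
x 0.50 n 242 y 325..560 z 40..128 top at y 354
x 0.52 n 241 y 307..560 z 21..128 top at y 313
x 0.54 n 180 y 353..480 z 21..83 top at y 451
x 0.56 n 180 y 357..485 z 21..85 top at y 457
x 0.58 n 190 y 364..485 z 21..84 top at y 462
x 0.60 n 51 y 366..428 z 20..59 top at y 428
scene 1801
x 0.40 n 127 y 313..374 z 25..71 top at y 352
x 0.42 n 47 y 382..402 z 59..71 top at y 388
x 0.44 n 45 y 388..405 z 60..71 top at y 391
x 0.46 n 131 y 269..419 z 63..130 top at y 308
x 0.48 n 513 y 286..424 z 43..130 top at y 344
x 0.50 n 244 y 316..560 z 29..127 top at y 316
x 0.52 n 161 y 305..560 z 27..130 top at y 319
x 0.54 n 124 y 350..477 z 21..84 top at y 451
x 0.56 n 137 y 356..482 z 21..85 top at y 458
x 0.58 n 109 y 359..481 z 21..81 top at y 457
x 0.60 n 45 y 363..415 z 21..49 top at y 410
```

The cup rests leaning at about 45°. I nudge the rod up and across with the lower finger to stand it upright.

>>> {"method": "apply_moves", "body": {
  "targets": [
    [[0, 0, 0.25, 0, -0.2], [0, 0, 0.25, 0, -0.2], [0, 0.15, 0.1, 0, -0.2], [0, 0.2, 0.05, 0, -0.2], [0, 0.2, 0.05, 0, -0.2], [0, 0.2, 0, 0, -0.2], [0, 0.1, 0, 0, -0.2], [0, 0, 0, 0, -0.2]]
  ]
}}

```text
clock: 25.55
eef_pos: [0.4856, 0.4606, 0.0644]
tool_rot: [-0.065, 0.873, 0.482, -0.032]
ft_force: [-0.1, 0.3, 0.3]
grip_width: 0.0343
grasp_force: 0.1
```

```bash
cat >> find.py <<'E'
def show():
    st();o=get_obs();x=np.array(o["eef_pos"]);M=R.from_quat(o["tool_rot"]).as_matrix()
    print("nominal rod pt",(x-.037*M[:,2])*1e3)
    for n,q in zip(("top","scene"),rodfind()):
        for x0 in list(np.arange(.38,.48,.02))+[.54,.56,.58,.60,.62]:
            s=q[(q[:,0]>x0)&(q[:,0]<x0+.02)&(q[:,1]>.38)]
            if len(s)>3:print(n,f"x {x0:.2f} n {len(s)} y {s[:,1].min()*1e3:.0f}..{s[:,1].max()*1e3:.0f} z {np.percentile(s[:,2],5)*1e3:.0f}..{s[:,2].max()*1e3:.0f} top at y {s[s[:,2].argmax(),1]*1e3:.0f}")
E
python3 -c "
from find import *
show()"
```

```text
t 25.55 tcp [0.4856 0.4606 0.0644] q [ 0.3552  0.6237 -0.3149  0.307   0.973   0.3789] 
 x [-0.9894 -0.145  -0.0071] y [-0.0833  0.5268  0.8459] z [-0.1189  0.8375 -0.5333] tilt 57.7693386723661 head 98.08043423660928 xaz -171.6631532832756 
 f [-0.0994  0.3117  0.3401] w 0.034288499090804656 0.09451049147173762
nominal rod pt [489.9901 429.5878  84.0912]
top x 0.40 n 22 y 419..434 z 50..57 top at y 423
top x 0.42 n 59 y 421..437 z 49..59 top at y 427
top x 0.44 n 64 y 425..441 z 48..59 top at y 436
top x 0.46 n 90 y 392..458 z 49..130 top at y 406
top x 0.54 n 123 y 380..494 z 21..52 top at y 493
top x 0.56 n 142 y 380..499 z 22..51 top at y 493
top x 0.58 n 255 y 382..499 z 23..51 top at y 452
top x 0.60 n 30 y 387..417 z 37..51 top at y 389
scene x 0.40 n 20 y 416..431 z 45..59 top at y 423
scene x 0.42 n 46 y 419..437 z 46..59 top at y 429
scene x 0.44 n 45 y 422..441 z 48..59 top at y 437
scene x 0.46 n 83 y 388..456 z 47..129 top at y 395
scene x 0.54 n 122 y 380..493 z 22..51 top at y 486
scene x 0.56 n 144 y 380..496 z 22..52 top at y 380
scene x 0.58 n 224 y 381..496 z 22..52 top at y 463
scene x 0.60 n 29 y 383..421 z 36..53 top at y 387
scene x 0.62 n 4 y 556..559 z 21..25 top at y 558
```

The cup is upright: its rod is level at y≈0.43 and the wall tops are even. I back off along the tool axis and re-measure.

>>> {"method": "apply_moves", "body": {
  "targets": [
    [[0.04, -0.28, 0.2, 0, -0.2], [0.04, -0.28, 0.2, 0, -0.2], [0.04, -0.28, 0.2, 0, -0.2], [0, 0, 0, 0, -0.2], [0, 0, 0, 0, -0.2]]
  ]
}}

```text
clock: 26.07
eef_pos: [0.4919, 0.4252, 0.0885]
tool_rot: [-0.064, 0.873, 0.482, -0.031]
ft_force: [0.4, -0.2, 0.6]
grip_width: 0.0347
grasp_force: 0.0
```

```bash
python3 - <<'E'
from find import *
show()
np.set_printoptions(precision=4,suppress=True)
for n,q in zip(("top","scene"),rodfind()):
    m=(q[:,0]<.495)&(q[:,1]>.405)&(q[:,1]<.465)&(q[:,2]>.044)&(q[:,2]<.066);s=q[m]
    for it in range(3):
        p=np.polyfit(s[:,0],s[:,1],1);s=s[abs(s[:,1]-np.polyval(p,s[:,0]))<.009]
    t=s[s[:,2]>.052];pz=np.polyfit(t[:,0],t[:,2],1)
    print(n,len(s),"heading",np.degrees(np.arctan(p[0])),"y@.45",np.polyval(p,.45),"z top@.43,.48",np.polyval(pz,[.43,.48]),"xmin",s[:,0].min())
X=cloud(cam("top"));Y=(X-tc)@T.as_matrix()*1e3
m=(abs(Y[...,0])<54)&(abs(Y[...,1])<54)&(Y[...,2]<58);q=Y[m];print("well pts",len(q),"bolt",(q[:,2]>14).sum(),"z",np.percentile(q[:,2],[5,50,95,99]))
E
```

```text
t 26.07 tcp [0.4919 0.4252 0.0885] q [ 0.2916  0.583  -0.2939  0.455   0.9894  0.275 ] 
 x [-0.9899 -0.1414 -0.0073] y [-0.0816  0.5274  0.8457] z [-0.1158  0.8378 -0.5336] tilt 57.753009946456395 head 97.8693116411869 xaz -171.86817603265175 
 f [ 0.4124 -0.1646  0.5505] w 0.03466691856746779 0.0
nominal rod pt [496.1943 394.2164 108.2521]
top x 0.40 n 23 y 419..434 z 47..59 top at y 422
top x 0.42 n 57 y 421..437 z 50..58 top at y 429
top x 0.44 n 63 y 425..441 z 49..60 top at y 433
top x 0.46 n 64 y 428..446 z 49..58 top at y 436
top x 0.54 n 122 y 380..494 z 22..50 top at y 491
top x 0.56 n 139 y 380..500 z 22..52 top at y 380
top x 0.58 n 257 y 382..499 z 22..51 top at y 491
top x 0.60 n 31 y 387..427 z 38..50 top at y 408
scene x 0.40 n 19 y 416..433 z 46..58 top at y 429
scene x 0.42 n 47 y 420..438 z 46..58 top at y 428
scene x 0.44 n 47 y 420..441 z 47..60 top at y 432
scene x 0.46 n 42 y 427..444 z 48..59 top at y 437
scene x 0.54 n 127 y 381..493 z 21..50 top at y 489
scene x 0.56 n 137 y 381..497 z 21..52 top at y 381
scene x 0.58 n 227 y 381..496 z 21..52 top at y 438
scene x 0.60 n 29 y 383..415 z 30..52 top at y 387
top 261 heading 12.040740156749727 y@.45 0.43292117750602555 z top@.43,.48 [0.0545 0.0546] xmin 0.4130839764276703
scene 179 heading 11.564174117839334 y@.45 0.4333399605712255 z top@.43,.48 [0.055 0.055] xmin 0.4130234997742805
well pts 299 bolt 0 z [ 5.7604  8.1568 10.7476 11.4168]
```

The cup stands on the bench with its rod level, heading 11.8° and end at (.4135,.4254). Regripping 54 mm from the rod's end.

>>> {"method": "apply_moves", "body": {
  "targets": [
    [[-0.27, -0.1, -0.25, 2, -0.25], [-0.27, -0.1, -0.25, 1.9, -0.25], [0, 0, -0.25, 0, -0.25], [0, 0, 0, 0, -0.25], [0, 0, 0, 0, -0.25]]
  ]
}}

```text
clock: 26.73
eef_pos: [0.4692, 0.4179, 0.0576]
tool_rot: [-0.094, 0.871, 0.481, -0.049]
ft_force: [0.6, -0.2, -0.3]
grip_width: 0.0321
grasp_force: 0.0
```

```bash
python3 - <<'E'
from find import *
st()
o=get_obs();t=np.array(o["eef_pos"]);M=R.from_quat(o["tool_rot"]).as_matrix()
g=np.array([.4664,.4364,.0463]);print("TCP goal",g+.037*M[:,2],"delta units",(g+.037*M[:,2]-t)/.04)
c=cam("wrist");X=cloud(c);W=X.reshape(-1,3);Q=(W-t)@M
m=(W[:,2]>.044)&(W[:,2]<.06)&(W[:,0]>.40)&(W[:,0]<.5)&(abs(W[:,1]-.4331-.207*(W[:,0]-.45))<.014)
s=W[m]
if m.sum()>20:
    p=np.polyfit(s[:,0],s[:,1],1);print("wrist rod",m.sum(),"y@.45",np.polyval(p,.45),"head",np.degrees(np.arctan(p[0])),"z",np.percentile(s[:,2],[50,95]))
for n in("top","scene"):
    Z=cloud(cam(n)).reshape(-1,3);m=(Z[:,2]>.05)&(Z[:,2]<.08)&(Z[:,0]>.37)&(Z[:,0]<.44)&(Z[:,1]>.29)&(Z[:,1]<.385);s=Z[m];print(n,len(s),s.min(0),s.max(0))
    for y0 in np.arange(.305,.38,.005):
        k=s[(s[:,1]>=y0)&(s[:,1]<y0+.005)]
        if len(k):print("  y",round(y0,3),len(k),"x",k[:,0].min().round(4),k[:,0].max().round(4),"z",k[:,2].max().round(4))
E
```

```text
t 26.73 tcp [0.4692 0.4179 0.0576] q [ 0.2866  0.6386 -0.2912  0.517   1.0033  0.1403] 
 x [-0.9777 -0.2097 -0.0054] y [-0.1164  0.5206  0.8458] z [-0.1746  0.8276 -0.5334] tilt 57.762330658044725 head 101.91125669366967 xaz -167.89250672477024 
 f [ 0.594  -0.1583 -0.3366] w 0.03205264859823943 0.0
TCP goal [0.4599 0.467  0.0266] delta units [-0.2322  1.2278 -0.7752]
wrist rod 2645 y@.45 0.4274143951602666 head 11.875552784917739 z [0.0512 0.0543]
top 185 [0.3922 0.3144 0.0525] [0.4205 0.3754 0.071 ]
  y 0.31 4 x 0.3979 0.4046 z 0.0621
  y 0.315 23 x 0.3964 0.4205 z 0.071
  y 0.32 23 x 0.3963 0.4202 z 0.0702
  y 0.325 13 x 0.3984 0.4186 z 0.068
  y 0.335 3 x 0.4029 0.4072 z 0.0595
  y 0.34 10 x 0.4007 0.4098 z 0.063
  y 0.345 19 x 0.3926 0.4165 z 0.0683
  y 0.35 26 x 0.3923 0.4162 z 0.07
  y 0.355 25 x 0.3922 0.4146 z 0.0629
  y 0.36 12 x 0.3965 0.4078 z 0.0621
  y 0.365 12 x 0.3967 0.4078 z 0.0626
  y 0.37 10 x 0.3967 0.4058 z 0.0633
  y 0.375 5 x 0.397 0.4057 z 0.062
scene 151 [0.3916 0.3117 0.05  ] [0.4192 0.3744 0.0742]
  y 0.31 3 x 0.3967 0.401 z 0.0667
  y 0.315 17 x 0.3958 0.4161 z 0.0709
  y 0.32 37 x 0.395 0.4192 z 0.0742
  y 0.325 5 x 0.4091 0.4191 z 0.0648
  y 0.335 3 x 0.4024 0.4101 z 0.0622
  y 0.34 6 x 0.3926 0.4082 z 0.0655
  y 0.345 18 x 0.392 0.4151 z 0.0697
  y 0.35 22 x 0.3916 0.4148 z 0.073
  y 0.355 16 x 0.3946 0.4134 z 0.0648
  y 0.36 8 x 0.3959 0.4074 z 0.0651
  y 0.365 5 x 0.3966 0.4073 z 0.0628
  y 0.37 11 x 0.396 0.4049 z 0.0637
```

>>> {"method": "apply_moves", "body": {
  "targets": [
    [[-0.06, 0.31, -0.2, 0, -0.25], [-0.06, 0.31, -0.19, 0, -0.25], [-0.06, 0.31, -0.19, 0, -0.25], [-0.05, 0.3, -0.19, 0, -0.25], [0, 0, 0, 0, -0.25], [0, 0, 0, 0, -0.25]]
  ]
}}

```text
clock: 27.38
eef_pos: [0.4599, 0.4672, 0.0279]
tool_rot: [-0.095, 0.871, 0.481, -0.048]
ft_force: [0.1, -0.3, -0.1]
grip_width: 0.0319
grasp_force: 0.0
```

>>> {"method": "apply_moves", "body": {
  "targets": [
    [[0, 0, 0, 0, -1], [0, 0, 0, 0, -1], [0, 0, 0, 0, -1], [0, 0, 0, 0, -1], [0, 0, 0, 0, -1]]
  ]
}}

```text
clock: 27.8
eef_pos: [0.4608, 0.4665, 0.0278]
tool_rot: [-0.094, 0.871, 0.481, -0.048]
ft_force: [0.5, -0.4, -1.1]
grip_width: 0.014
grasp_force: 58.3
```

>>> {"method": "apply_moves", "body": {
  "targets": [
    [[0, 0, 0.2, 0, -1], [0, 0, 0.4, 0, -1], [0, 0, 0.4, 0, -1], [0, 0, 0.2, 0, -1], [0, 0, 0, 0, -1], [0, 0, 0, 0, -1]]
  ]
}}

```text
clock: 28.3
eef_pos: [0.4606, 0.4668, 0.0761]
tool_rot: [-0.094, 0.871, 0.48, -0.047]
ft_force: [0.2, 0.2, -2.8]
grip_width: 0.0139
grasp_force: 58.4
```

```bash
cat >> find.py <<'E'
def rodline(n,lo=.38,hi=None,zl=.06):
    o=get_obs();x=np.array(o["eef_pos"]);M=R.from_quat(o["tool_rot"]).as_matrix();g=x-.037*M[:,2]
    W=cloud(cam(n)).reshape(-1,3);d=-M[:,0];L=W-g;a=L@d;h=L-np.outer(a,d);m=(a<-.012)&(a>-.075)&(np.linalg.norm(h,axis=1)<.02)
    s=W[m]
    if len(s)<15: print(n,"few",len(s));return
    p=np.polyfit(s[:,0],s[:,1],1);top=s[:,2]>np.percentile(s[:,2],50);pz=np.polyfit(s[top][:,0],s[top][:,2],1)
    print(n,len(s),"head",np.degrees(np.arctan(p[0])).round(2),"end x",s[:,0].min().round(4),"y at end+16mm",np.polyval(p,s[:,0].min()+.016).round(4),"ztop near end/at grip",np.polyval(pz,[s[:,0].min()+.01,g[0]]).round(4),"g",g.round(4))
E
python3 -c "
from find import *
st();rodline('top');rodline('scene')"
```

```text
t 28.3 tcp [0.4606 0.4668 0.0761] q [ 0.3759  0.604  -0.3009  0.4046  0.9853  0.3011] 
 x [-0.9777 -0.2097 -0.008 ] y [-0.1186  0.5205  0.8456] z [-0.1732  0.8277 -0.5338] tilt 57.73644401451603 head 101.8183347625474 xaz -167.89307583879588 
 f [ 0.2383  0.2467 -2.77  ] w 0.013924101325723168 58.42194736003876
top 147 head 10.31 end x 0.4135 y at end+16mm 0.4301 ztop near end/at grip [0.1048 0.1045] g [0.4671 0.4362 0.0959]
scene 109 head 12.24 end x 0.4125 y at end+16mm 0.4298 ztop near end/at grip [0.1039 0.1036] g [0.4665 0.436  0.095 ]
```

Regripped with the rod level. Moving over the clip.

>>> {"method": "apply_moves", "body": {
  "targets": [
    [[-0.06, -0.2, 0, -0.5, -1], [-0.06, -0.3, 0, -0.5, -1], [-0.07, -0.35, 0, -0.5, -1], [-0.07, -0.4, 0, -0.5, -1], [-0.07, -0.4, 0, -0.5, -1], [-0.07, -0.35, 0, -0.5, -1], [-0.06, -0.25, 0, -0.5, -1], [-0.05, -0.15, 0, -0.2, -1]]
  ]
}}

```text
clock: 29.07
eef_pos: [0.4394, 0.3689, 0.0752]
tool_rot: [-0.064, 0.873, 0.482, -0.033]
ft_force: [-0.1, -1.0, -1.4]
grip_width: 0.0144
grasp_force: 58.5
```

>>> {"method": "apply_moves", "body": {
  "targets": [
    [[0, 0, 0, 0, -1], [0, 0, 0, 0, -1], [0, 0, 0, 0, -1]]
  ]
}}

```text
clock: 29.32
eef_pos: [0.4403, 0.3712, 0.0758]
tool_rot: [-0.066, 0.873, 0.482, -0.032]
ft_force: [-0.1, 0.2, -1.7]
grip_width: 0.0145
grasp_force: 58.5
```

```bash
python3 -c "
from find import *
st();rodline('top');rodline('scene')
c=cam('wrist');o=get_obs();X=cloud(c).reshape(-1,3)
for n in('top','scene'):
    Z=cloud(cam(n)).reshape(-1,3);m=(Z[:,2]>.055)&(Z[:,2]<.078)&(Z[:,0]>.385)&(Z[:,0]<.425)&(Z[:,1]>.29)&(Z[:,1]<.385);s=Z[m];print(n,len(s))
    for lo_,hi_ in((.30,.333),(.339,.36)):
        k=s[(s[:,1]>lo_)&(s[:,1]<hi_)]
        if len(k):print('  cheek',k.min(0),k.max(0),k.mean(0))
"
```

```text
t 29.32 tcp [0.4403 0.3712 0.0758] q [ 0.2156  0.5343 -0.4387  0.4822  1.0041  0.1275] 
 x [-0.9891 -0.1467 -0.0077] y [-0.0847  0.5266  0.8459] z [-0.12    0.8374 -0.5333] tilt 57.77108861915594 head 98.15837546006078 xaz -171.56178921076807 
 f [-0.0677  0.1597 -1.6995] w 0.014494865644525153 58.47312033176422
top 144 head 8.5 end x 0.3907 y at end+16mm 0.337 ztop near end/at grip [0.1045 0.1045] g [0.4447 0.3402 0.0956]
scene 102 head 9.45 end x 0.3898 y at end+16mm 0.337 ztop near end/at grip [0.1049 0.1053] g [0.4447 0.3404 0.0956]
top 168
  cheek [0.3962 0.3144 0.0577] [0.4204 0.3279 0.0721] [0.4083 0.3212 0.0637]
  cheek [0.3922 0.346  0.0557] [0.4165 0.3596 0.0707] [0.4042 0.3526 0.0637]
scene 114
  cheek [0.3956 0.3135 0.0551] [0.4197 0.3256 0.0696] [0.4065 0.3215 0.0614]
  cheek [0.3918 0.3408 0.0565] [0.4155 0.3589 0.0729] [0.403  0.351  0.0625]
```

The rod sits over the slot: both cameras give y 0.337 and x 0.4067 against the slot centre at (.4063,.337). Pressing down.

>>> {"method": "apply_moves", "body": {
  "targets": [
    [[0, 0, -0.15, 0, -1], [0, 0, -0.2, 0, -1], [0, 0, -0.2, 0, -1], [0, 0, -0.15, 0, -1], [0, 0, -0.1, 0, -1], [0, 0, -0.1, 0, -1], [0, 0, -0.1, 0, -1], [0, 0, 0, 0, -1]]
  ]
}}

```text
clock: 30.23
eef_pos: [0.4411, 0.3712, 0.0363]
tool_rot: [-0.066, 0.873, 0.483, -0.031]
ft_force: [1.8, -0.8, -2.1]
grip_width: 0.0142
grasp_force: 60.9
```

>>> {"method": "apply_moves", "body": {
  "targets": [
    [[0, 0, -0.1, 0, -1], [0, 0, -0.1, 0, -1], [0, 0, -0.06, 0, -1], [0, 0, 0, 0, -1], [0, 0, 0, 0, -1]]
  ]
}}

```text
clock: 30.65
eef_pos: [0.439, 0.3715, 0.0264]
tool_rot: [-0.066, 0.872, 0.484, -0.033]
ft_force: [-3.8, -3.8, 9.2]
grip_width: 0.0143
grasp_force: 60.3
```

```bash
python3 -c "
from find import *
st();rodline('top');rodline('scene')"
```

```text
t 30.65 tcp [0.439  0.3715 0.0264] q [ 0.2153  0.6293 -0.4634  0.3646  1.0084  0.1266] 
 x [-0.9891 -0.1474 -0.0062] y [-0.0833  0.5232  0.8481] z [-0.1218  0.8393 -0.5298] tilt 58.008088881257954 head 98.25465544153192 xaz -171.52375473154052 
 f [-3.8127 -3.7517  9.2141] w 0.014269797805837049 60.26882350444794
top 162 head 8.35 end x 0.3911 y at end+16mm 0.3358 ztop near end/at grip [0.0573 0.0543] g [0.4435 0.3404 0.046 ]
scene 117 head 2.85 end x 0.3895 y at end+16mm 0.3339 ztop near end/at grip [0.0568 0.0571] g [0.4435 0.3404 0.046 ]
```

```bash
cat >> find.py <<'E'
def prof():
    for n in("top","scene"):
        W=cloud(cam(n)).reshape(-1,3)
        for x0 in np.arange(.386,.436,.004):
            yc=.3369+.14*(x0+.002-.4063);s=W[(W[:,0]>=x0)&(W[:,0]<x0+.004)&(abs(W[:,1]-yc)<.005)&(W[:,2]<.09)]
            if len(s):print(n,f"{x0:.3f}",len(s),"z med",np.median(s[:,2]).round(4),"max",s[:,2].max().round(4))
        s=W[(W[:,0]>.50)&(W[:,0]<.60)&(W[:,1]>.25)&(W[:,1]<.40)&(W[:,2]>.03)&(W[:,2]<.07)]
        # wall tops: +x wall and lip
        for nm,xa,xb in(("nearwall",.505,.53),("farwall",.56,.60)):
            k=s[(s[:,0]>xa)&(s[:,0]<xb)];
            if len(k):print(n,nm,len(k),"z95",np.percentile(k[:,2],[80,95]).round(4))
E
python3 -c "
from find import *
prof()"
```

```text
top 0.390 10 z med 0.0537 max 0.0558
top 0.394 6 z med 0.0526 max 0.0547
top 0.398 6 z med 0.0547 max 0.0558
top 0.402 9 z med 0.0548 max 0.0613
top 0.406 9 z med 0.055 max 0.0603
top 0.410 8 z med 0.0541 max 0.0557
top 0.414 4 z med 0.0542 max 0.0561
top 0.418 10 z med 0.0537 max 0.0558
top 0.422 8 z med 0.0548 max 0.0556
top 0.426 8 z med 0.055 max 0.0559
top 0.430 2 z med 0.0586 max 0.0605
top 0.434 6 z med 0.0673 max 0.0743
top nearwall 130 z95 [0.0475 0.0499]
top farwall 198 z95 [0.0484 0.0499]
scene 0.386 6 z med 0.0087 max 0.052
scene 0.390 19 z med 0.0289 max 0.0537
scene 0.394 8 z med 0.0422 max 0.0581
scene 0.398 3 z med 0.0536 max 0.0574
scene 0.402 2 z med 0.0575 max 0.0596
scene 0.406 4 z med 0.0592 max 0.0631
scene 0.410 2 z med 0.0558 max 0.0574
scene 0.414 3 z med 0.0543 max 0.0557
scene 0.418 4 z med 0.0551 max 0.0558
scene 0.422 6 z med 0.0511 max 0.0579
scene 0.426 9 z med 0.0516 max 0.056
scene 0.430 19 z med 0.0487 max 0.0647
scene 0.434 20 z med 0.0662 max 0.0892
scene nearwall 120 z95 [0.0472 0.0506]
scene farwall 172 z95 [0.0481 0.0499]
```

The rod lies level at its seated height (top 0.0545, axis 0.046), with the plunger nose over it (points at 0.060). One more light press, then release and back off.

>>> {"method": "apply_moves", "body": {
  "targets": [
    [[0, 0, -0.04, 0, -1], [0, 0, 0, 0, -1], [0, 0, 0.04, 0, -1], [0, 0, 0, 0, -0.25], [0, 0, 0, 0, -0.25], [0, 0, 0, 0, -0.25], [0, 0, 0, 0, -0.25]]
  ]
}}

```text
clock: 31.43
eef_pos: [0.4398, 0.3708, 0.0246]
tool_rot: [-0.066, 0.873, 0.482, -0.033]
ft_force: [0.1, -0.1, 0.1]
grip_width: 0.0318
grasp_force: 0.0
```

>>> {"method": "apply_moves", "body": {
  "targets": [
    [[0.03, -0.21, 0.13, 0, -0.25], [0.03, -0.21, 0.13, 0, -0.25], [0.03, -0.21, 0.13, 0, -0.25], [0.03, -0.21, 0.13, 0, -0.25], [0.03, -0.21, 0.13, 0, -0.25], [0.03, -0.21, 0.13, 0, -0.25], [0.03, -0.21, 0.13, 0, -0.25], [0, 0, 0.3, 0, -0.25]]
  ]
}}

```text
clock: 32.1
eef_pos: [0.4482, 0.3108, 0.0723]
tool_rot: [-0.064, 0.874, 0.481, -0.033]
ft_force: [-0.4, 0.1, 0.5]
grip_width: 0.0321
grasp_force: 0.0
```

>>> {"method": "apply_moves", "body": {
  "targets": [
    [[0, 0, 0.6, 0, -0.25], [0, 0, 0.8, 0, -0.25], [0, 0, 0.8, 0, -0.25], [-0.3, 0, 0.8, 0, -0.25], [-0.5, 0.3, 0.8, 0, -0.25], [-0.5, 0.4, 0.6, 0, -0.25], [-0.5, 0.4, 0.4, 0, -0.25], [0, 0, 0, 0, -0.25]]
  ]
}}

```text
clock: 32.77
eef_pos: [0.3743, 0.3578, 0.2694]
tool_rot: [-0.069, 0.872, 0.483, -0.031]
ft_force: [-0.7, -0.3, -0.5]
grip_width: 0.032
grasp_force: 0.0
```

```bash
python3 - <<'E'
from find import *
st();prof()
np.set_printoptions(precision=1,suppress=True)
for n in("top","scene"):
    c=cam(n);X=cloud(c);Y=(X-tc)@T.as_matrix()*1e3
    m=(abs(Y[...,0])<54)&(abs(Y[...,1])<54)&(Y[...,2]<58);q=Y[m];k=q[q[:,2]>16]
    print(n,"well pts",len(q),"bolt",len(k),k.min(0) if len(k) else "",k.max(0) if len(k) else "")
a=pickle.load(open("top0.pkl","rb")) if False else None
import pickle
X0=cloud(pickle.load(open("top0.pkl","rb")));X1=cloud(cam("top"))
for nm,b in(("mug",(.64,.76,.24,.35,.03,.11)),("collet",(.635,.675,.185,.225,.02,.06))):
    f=lambda X:X[(X[...,0]>b[0])&(X[...,0]<b[1])&(X[...,1]>b[2])&(X[...,1]<b[3])&(X[...,2]>b[4])&(X[...,2]<b[5])]
    print(nm,f(X0).mean(0)*1e3,len(f(X0)),f(X1).mean(0)*1e3,len(f(X1)))
E
```

```text
t 32.77 tcp [0.3743 0.3578 0.2694] q [ 0.2175  0.1382 -0.3891  0.9239  1.0056  0.1259] 
 x [-0.9887 -0.1496 -0.0131] y [-0.0905  0.5242  0.8468] z [-0.1198  0.8384 -0.5318] tilt 57.87394222056861 head 98.12986511159382 xaz -171.39771308574973 
 f [-0.6828 -0.3259 -0.5404] w 0.03199961446193086 0.0
top 0.390 10 z med 0.0534 max 0.0555
top 0.394 7 z med 0.0533 max 0.0567
top 0.398 5 z med 0.0527 max 0.0543
top 0.402 10 z med 0.057 max 0.0598
top 0.406 10 z med 0.0549 max 0.0613
top 0.410 8 z med 0.0544 max 0.0564
top 0.414 4 z med 0.0536 max 0.0547
top 0.418 10 z med 0.0549 max 0.057
top 0.422 8 z med 0.0551 max 0.0559
top 0.426 8 z med 0.055 max 0.0581
top 0.430 5 z med 0.054 max 0.0557
top 0.434 10 z med 0.0544 max 0.056
top nearwall 134 z95 [0.0478 0.0492]
top farwall 197 z95 [0.0486 0.0503]
scene 0.386 6 z med 0.0083 max 0.052
scene 0.390 17 z med 0.0384 max 0.0586
scene 0.394 11 z med 0.0312 max 0.0541
scene 0.398 3 z med 0.0555 max 0.057
scene 0.406 2 z med 0.0587 max 0.0615
scene 0.410 3 z med 0.0561 max 0.0577
scene 0.414 3 z med 0.0546 max 0.0584
scene 0.418 1 z med 0.0541 max 0.0541
scene 0.422 8 z med 0.0521 max 0.0584
scene 0.426 12 z med 0.0503 max 0.0568
scene 0.430 7 z med 0.0526 max 0.0571
scene 0.434 12 z med 0.0477 max 0.0577
scene nearwall 124 z95 [0.0472 0.0502]
scene farwall 167 z95 [0.0478 0.051 ]
top well pts 1517 bolt 447 [-52.3 -54.   16.2] [25.7 38.6 57.7]
scene well pts 509 bolt 214 [-50.4 -54.   16.7] [54.  54.  57.9]
mug [685.4 298.3  70.3] 647 [685.4 298.4  70.2] 653
collet [653.3 204.8  39.9] 162 [653.3 205.   39.8] 164
```

```bash
python3 - <<'E'
from find import *
Y=(cloud(cam("top"))-tc)@T.as_matrix()*1e3
q=Y[(abs(Y[...,0])<50)&(abs(Y[...,1])<50)&(Y[...,2]<70)];k=q[q[:,2]>16];print(len(k)*1e4/len(q),"mm2 of bolts, z pct",np.percentile(k[:,2],[50,95,100]))
X=cloud(cam("top"));a=np.radians(8.);xc=np.array([np.cos(a),np.sin(a)]);yc=np.array([-xc[1],xc[0]])
L=X[...,:2]-np.array([.4063,.3369])-xc*.125;u,v=L@xc,L@yc
f=X[(abs(u)<.03)&(abs(v)<.03)];print("cup floor z",np.percentile(f[:,2],[5,50,95]),len(f))
if np.percentile(f[:,2],90)<.02 and len(k)*1e4/len(q)>1800 and k[:,2].max()<58: print(order.job_done())
E
```

```text
3596.4310226492794 mm2 of bolts, z pct [37.98910491 63.32365739 68.53417876]
cup floor z [0.00306276 0.00556742 0.00814682] 607
```

The cup is empty and parked. One bolt seems to stand or lean high in the well, so I check where before handing in.

```bash
python3 - <<'E'
from find import *
X=cloud(cam("top"));Y=(X-tc)@T.as_matrix()*1e3;Y=Y.reshape(-1,3)
print("rows x from +56 to -56, cols y from +72 to -72, max z (mm), 8 mm cells")
for x0 in range(64,-73,-8):
    print(f"{x0:4d}",*[f"{(lambda s:np.percentile(s,80) if len(s) else -1)(Y[(abs(Y[:,0]-x0)<4)&(abs(Y[:,1]-y0)<4)&(Y[:,2]<120),2]):4.0f}" for y0 in range(72,-73,-8)])
E
```

```text
rows x from +56 to -56, cols y from +72 to -72, max z (mm), 8 mm cells
  64    5    4   61   59   64   61   60   62   63   -1   62   61   -1   60   61   -1   60   -1   -1
  56    3   46   62   62   61   60   60   59   60   61   59   61   60   60   60   59   59   61   -1
  48    2   36   61   -1   10    9    9    9   11    9    9   10    9    9    9    9   56   60   -1
  40    3   41   62   -1    9    9    8    9   10   10   10    9    9    9    9   10   54   61   -1
  32    5   43   60   -1    9    9   10    9    9    9   11    9   10   10    9    8   57   58   -1
  24    3   34   61   -1    9    9    9   10    9    8    9    9   10    8    9    9   56   60   -1
  16    4   38   61   -1    9    8   10    9    9    9   10    9   11   10    9    9   57   62   -1
   8    3   44   62   -1    9   10    8    9   11    9   28   35   38   37   -1    9   54   62   -1
   0    4   42   61   -1    8    9    9   10    8   10   25   37   41   38   -1    9   55   59   -1
  -8    4   45   60   -1    9    9   10    9    9    9   39   38   39   37   33    8   55   61   -1
 -16    3   44   61   -1   10   36   44   62   41   49   45   40   32   36    9    9   57   62   -1
 -24    2   37   63   -1   11   43   58   67   65   54   45   29   34   29   10   10   56   61   -1
 -32    4   43   62   -1   25   39   51   64   65   61   27   38   38   36    8    9   56   61   -1
 -40    3   45   61   -1   33   35   46   53   63   62   -1   38   39   36   10    9   58   59   -1
 -48    4   49   62   -1    9    8   10   43   55   11   10   32   36   31    8    9   57   60   -1
 -56    4   45   61   61   63   62   61   61   60   61   62   63   62   63   61   63   62   60   -1
 -64    3    6   45   16   39   26   41   33   29   44   15   22   40   32   44   20   53    2    5
 -72    4    3    3    2    3    4    4    3    5    2    3    3    2    3    3    3    3    3    5
```

Both bolts lie wholly inside the well, clear of the walls, one leaning on the other. Handing in.

```bash
python3 -c "
from workcell import order,get_obs
print(get_obs()['clock']);print(order.job_done())"
```

```text
33.1667
the job is handed in; nothing more can be done
None
```

The job is handed in at 33 s: both T-bolts are in the tray's well (one leaning on the other, its tip just above the wall tops), the empty cup stands upright with its rod home in the clip, and the mug and nearer collet measured unmoved; the second collet I didn't measure.

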